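# Pack recovered film cassettes for dry storage

## Task

Pack the film cassettes found among the torn files for dry storage: put every cassette that is on the table, one at a time, through the neck into the clear jar, press the orange drying capsule flush into the pocket in the top of the white lid, and close the jar squarely with that lid. Once the jar is closed, count it on the bench counter by swinging the red-knobbed lever to its stop and letting it spring back. Leave the spent green capsule and the other things on the table where they are.

Things in the scene. Friction and masses are not known exactly. Their poses are not given: they have to be found in the camera images.
- film1_center (a point): film cassette standing on end, one of 4 to 6 that are present (absent ones read None): bright steel round shell 22 mm across, 32 mm tall with black end caps, and a film lip 4 mm thick that leaves the shell tangentially. Point on the shell's axis, half-way up. z = along the shell's axis; the lip lies on its +y flank (y 7 to 11 mm) and reaches to x = +16 mm. About 20 to 30 g. A cassette knocked over lies on its side and still fits through the jar's neck sideways
- film2_center (a point): another film cassette, as film1 (None if absent)
- film3_center (a point): another film cassette, as film1 (None if absent)
- film4_center (a point): another film cassette, as film1 (None if absent)
- film5_center (a point): another film cassette, as film1 (None if absent)
- film6_center (a point): another film cassette, as film1 (None if absent)
- jar_mouth (a point): centre of the jar's open mouth, at the height of its rim (135 mm above the table). Clear storage jar, held fast in a black holder (116 mm across, 6 mm high at its edge): body 90 mm across up to 86 mm high, shoulder, then a neck from 106 to 135 mm, 43 mm inside and 49 mm outside
- jar_base (a point): centre of the jar's underside on the table, z up; inner floor at 6 mm, pushed up in the middle to a blunt 24 mm peak, as in many jars and bottles, so that cassettes roll off to the sides; inner radius 42 mm up to 86 mm high
- lid_center (a point): white round push-on lid, lying right way up on the table: 61 mm across and 35 mm tall; this is its centre, half-way up, z up. Its open skirt below is 54 mm inside and 16 mm deep and goes loosely over the jar's neck until the inner top sits on the rim; then this point is 1.5 mm above the jar_mouth point. About 80 g. In its top is a round pocket for a drying capsule, 30.4 mm across and 16 mm deep
- pocket_floor (a point): centre of the floor of the pocket in the lid's top, 19 mm above the lid's lower edge; the pocket's mouth is 16 mm higher. z up
- fresh_center (a point): fresh drying capsule, orange disc 28 mm across and 16 mm tall with a white grille on top, lying flat, about 30 g; its centre, z up. Seated in the pocket its top is level with the lid's top
- lever (a joint): lever of the bench counter: 0 at rest, 0.9 rad at its stop; sprung, needs about 1 N at the knob to start and 3 N at the stop, and comes back by itself when let go
- lever_knob (a point): centre of the red ball knob (18 mm across) at the end of the counter's lever, 65 mm from the lever's axis; about 99 mm above the table at rest, leaning 0.5 rad towards the counter's -x side (roughly towards the robot); it swings over the top to the counter's +x side, to 0.4 rad beyond upright. The lever itself is a 6 mm rod below the knob
- lever_pivot (a point): point on the lever's turning axis directly in line with the knob, 42 mm above the table; its x axis is level and is the direction in which the lever is swung, its y axis is the turning axis. Fixed to the grey bench counter, whose housing (72 mm long in x, 44 mm wide, 60 mm high) is centred 38 mm to this point's -y side
- spent_center (a point): spent drying capsule, green, same size as the orange one, lying flat among the cassettes: not used, leave it. Its centre
- loupe: black magnifying loupe, 34 mm across, 42 mm tall, standing among the cassettes; origin under its centre. Leave it
- mug: white mug at the back, 80 mm across, 92 mm tall; origin under its centre. Leave it
- taperoll: paper tape roll lying flat, 76 mm across, 24 mm tall; origin under its centre. Leave it
- dispenser: orange tape dispenser, 140 mm long, 77 mm tall; origin under its centre. Leave it
- stapler: blue stapler, 130 mm long, 39 mm tall; origin under its centre. Leave it
Things that resemble listed ones, but are neither listed nor needed, are in the scene too. What is shaped like the part that bears film6_center but blue or purple is not meant.

How it is judged:
By the outcome, as a careful person would: the job done as asked, in the order asked, and still so for the second after the job is handed in, with the robot touching nothing.
Of film1, film2, film3, film4, film5, film6 only 4 to 6 are there at a start; the rules pass over those that are not, and their reading is None.
At some moment in a run one of film1, film2, film3, film4, film5, film6 may be knocked a few centimetres aside while the robot is not near it.
Once in a run the grip may slacken for a moment while it holds something.
It also fails if it takes over 210 s, if anything falls off the work surface, if the arm or the gripper's body presses on something with over 40 N, if the wrist force passes 120 N, or if a joint passes its speed limit or range.

## Robot

A 6-joint arm with a two-finger parallel gripper is mounted at the origin on the work surface. World frame = base frame: x ahead of the robot, y to its left, z up, the work surface at z = 0. Lengths are in m, angles in rad, forces in N, time in s.
With the tool pointing down it reaches from about 0.35 to 0.775 m from the base axis. Payload 7.3 kg.
Tool frame: the origin (TCP) lies on the centre line of the jaws, within the pads' length; the fingertips stand 25 mm ahead of it and the grasp point (between the pads) lies 6 mm ahead of it; z points along the fingers, y is the direction in which the jaws open and shut (so a half turn about z gives the same grasp; the last joint's range is limited). The gripper opens to 92 mm and grips with 3 to 60 N. Pads are 19 mm wide; open, the fingers measure 130 mm over their backs; the gripper's body (75 mm by 190 mm) begins 47 mm behind the grasp point.
Start: joints at [1.101, 0.342, 1.524, -0, 1.275, -0.146], TCP at [0.167, 0.498, 0.252] pointing down, gripper open.
Joint ranges: [-2.53, 2.53], [-0.77, 2.02], [0.04, 2.7], [-1, 4.14], [0.28, 2.66], [-3.11, 3.11]. Speed limits (rad/s): [2.57, 2.57, 3.14, 3.14, 3.14, 3.14].

## Interface

Orientations are given as [roll, pitch, yaw] about the fixed x, y, z axes, in that order (R = Rz(yaw) Ry(pitch) Rx(roll)).
In Python, from cell import telemetry, read_camera, workorder gives the robot as it stands.
- The arm moves only by the shell command python3 -m creep 'ROWS' [FORCE]. ROWS is JSON, one flat list of numbers, 5 for each row, row after row: the opening, from 0 (shut) to 1 (fully open), then the shift along the world's x, y, z in m, then the turn about the world's z in rad. A call has 1 to 12 rows; each row shifts and turns the pose as measured when the row begins; what a row does not reach is not made up. A row lasts 1/8 s, in which the tool goes at most 62.5 mm and 10.7 degrees, less where a joint would pass 70% of its speed; a pose out of reach is approached as far as the arm can. A call is refused whole if a number of a shift passes 0.0625 or a number of a turn 0.188, either way. A call with a gripper value outside its range is refused whole. The fingers move at their own pace and stop on an object; FORCE is the grip in N (left out, the last holds). Time passes only in rows, so rows that do not move let the fingers close. It gives the time, the measured TCP pose, the force and the opening at its end, in the units of the state.
- telemetry.observe(): the state, without advancing time (a new reading comes with each control period).
- read_camera(name): name is "scene" or "top" or "wrist"; returns a dict with "image" (384x512x3 uint8, red, green, blue), "fovy" (degrees; the focal length in pixels is half the picture's height over the tangent of half this angle, whatever the lens; pixels are square), "cx", "cy" (the principal point, pixels), "R" (3x3) and "t" (3): a world point X has camera coordinates R X + t. Camera axes: x right, y down, z forward; pixel columns grow to the right and rows downward; lengths in m; the calibration is good to about 2 mm. The wrist camera is an equidistant fisheye: a pixel r from the principal point sees the ray r / f radians off the axis. A picture is of the moment at which its call begins. There is no depth.
- workorder.hand_in(): hands the job in, once; it reports no verdict.
The state is a dict: "time": time; "qpos": joint angles; "qvel": joint speeds; "joint_efforts": joint torques, N m; "tool_pos": TCP position; "tool_rot": TCP orientation; "contact_force": force on the tool from outside, world axes, zero at the start; "torque": the same for the moment, N m; "opening": finger opening in m.
Only numpy, scipy, OpenCV 4.12 (cv2) and the standard library are available. Lean on these libraries where they do the work, as an engineer would, in place of code of your own. Each camera call takes 0.05 s, during which the arm holds its last target.

## Working session

There is one attempt and no reset: what is moved stays moved. The work goes in short steps, Python scripts to look and compute and a shell command to move; the robot and the scene stay as the last step left them, time stands still between calls to the robot, and variables do not carry over. Pictures are saved under pics/ and viewed, and the job is handed in when it is done.

```bash
ls; mkdir -p pics
python3 - <<'E'
from cell import telemetry, read_camera
import cv2
print(telemetry.observe())
for n in ("scene","top","wrist"):
    c=read_camera(n); cv2.imwrite(f"pics/{n}0.png",cv2.cvtColor(c["image"],cv2.COLOR_RGB2BGR))
    print(n,c["fovy"],c["cx"],c["cy"],c["R"],c["t"])
E
```

```text
pics
{'time': 0.0, 'qpos': array([ 1.10100871e+00,  3.42728949e-01,  1.52500424e+00,  1.17073833e-05,
        1.27539172e+00, -1.46001211e-01]), 'qvel': array([-0.00033422,  0.00038436,  0.00090611,  0.00044286,  0.00013479,
       -0.00112831]), 'joint_efforts': array([-2.39811925e-03, -4.31228864e+01, -2.44219065e+01,  7.13649415e-02,
        5.60801569e-02, -1.45911349e-04]), 'tool_pos': array([0.16684438, 0.49740229, 0.25104616]), 'tool_rot': array([-3.14007832e+00, -2.33993706e-04,  2.81780266e+00]), 'contact_force': array([-0.39331323, -0.36955615,  0.36837069]), 'torque': array([-0.02731515, -0.07066779,  0.022005  ]), 'opening': 0.09147582397806453}
scene 52.503029659790535 263.15735702183514 193.95885094985186 [[ 0.7910685   0.61156286 -0.01419477]
 [ 0.40821184 -0.54502786 -0.73233034]
 [-0.45560258  0.57352899 -0.68080158]] [-0.48445864 -0.18820836  1.42645151]
top 48.24343570646248 261.5437144711468 190.38811983326926 [[-0.0280494  -0.99957483 -0.00796174]
 [-0.99013223  0.02887667 -0.13712876]
 [ 0.13730037  0.00403679 -0.99052123]] [-0.01037168  0.60338835  1.06863802]
wrist 65.70646984690485 255.86320207109108 190.74149490026318 [[ 0.31844178  0.94794042 -0.00194688]
 [ 0.90733275 -0.30420445  0.29018432]
 [ 0.27448519 -0.09417328 -0.95696879]] [-0.52446104 -0.03663915  0.39136781]
```

View pics/scene0.png

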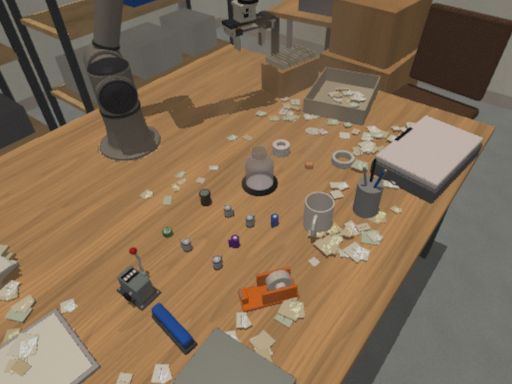

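View pics/top0.png

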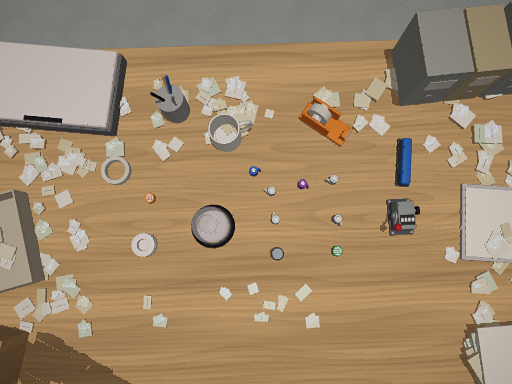

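View pics/wrist0.png

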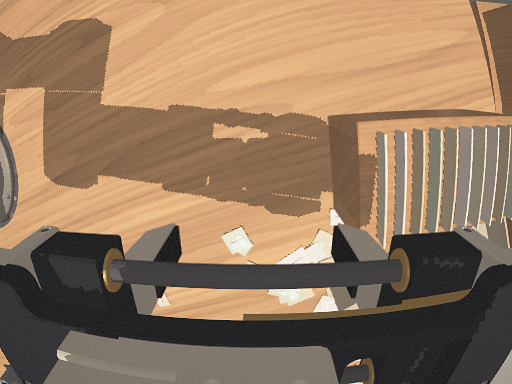

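```bash
cat > h.py <<'E'
import numpy as np, cv2
from cell import telemetry, read_camera
def cam(n):
    c=read_camera(n); c["f"]=c["image"].shape[0]/2/np.tan(np.radians(c["fovy"])/2); c["n"]=n; return c
def ray(c,u,v):
    a=np.array([(u-c["cx"]),(v-c["cy"])])/c["f"]
    if c["n"]=="wrist":
        r=np.hypot(*a); d=np.array([a[0]/r*np.sin(r),a[1]/r*np.sin(r),np.cos(r)]) if r>1e-9 else np.array([0,0,1.])
    else: d=np.array([a[0],a[1],1.])
    R=np.array(c["R"]);return -R.T@np.array(c["t"]), R.T@d
def toplane(c,u,v,z):
    o,d=ray(c,u,v); return o+d*(z-o[2])/d[2]
def proj(c,X):
    p=np.array(c["R"])@np.array(X)+np.array(c["t"])
    if c["n"]=="wrist":
        th=np.arctan2(np.hypot(p[0],p[1]),p[2]); k=th/max(np.hypot(p[0],p[1]),1e-9)*c["f"]
        return np.array([c["cx"]+p[0]*k,c["cy"]+p[1]*k])
    return np.array([c["cx"]+p[0]/p[2]*c["f"],c["cy"]+p[1]/p[2]*c["f"]])
def save(c,name,box=None,s=1):
    im=cv2.cvtColor(c["image"],cv2.COLOR_RGB2BGR)
    if box: im=im[box[1]:box[3],box[0]:box[2]]
    cv2.imwrite(f"pics/{name}.png",cv2.resize(im,None,fx=s,fy=s,interpolation=cv2.INTER_CUBIC))
def meet(c1,p1,c2,p2):
    o1,d1=ray(c1,*p1);o2,d2=ray(c2,*p2)
    k=np.linalg.lstsq(np.stack([d1,-d2],1),o2-o1,rcond=None)[0]
    a,b=o1+k[0]*d1,o2+k[1]*d2
    return (a+b)/2,np.linalg.norm(a-b)
E
python3 - <<'E'
from h import *
t=cam("top");s=cam("scene")
save(t,"t1",(120,150,320,280),4);save(t,"t2",(240,150,440,280),4);save(s,"s1",(110,130,310,270),4)
E
```

```text
(no output)
```

View pics/t1.png

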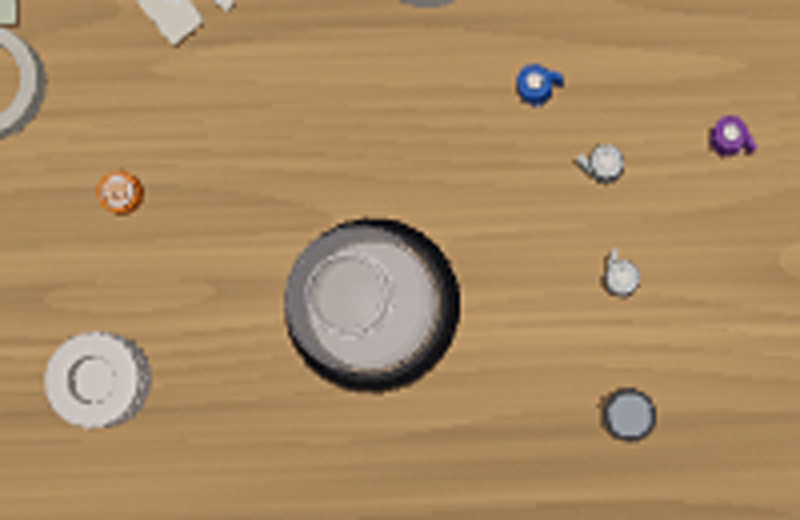

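View pics/t2.png

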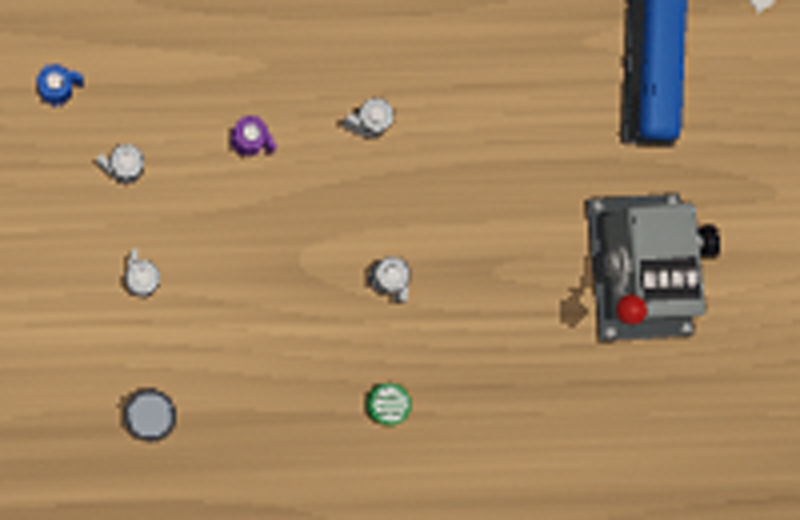

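View pics/s1.png

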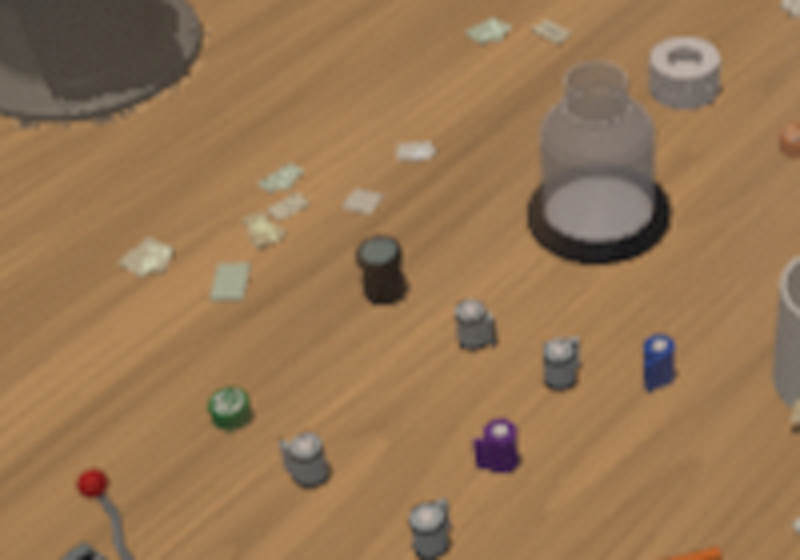

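Run:
```python
from h import *
t=cam("top");s=cam("scene");np.set_printoptions(precision=4,suppress=True)
T={"A":(271.3,190.3),"B":(275.3,219.3),"C":(334,178.8),"D":(337.8,218.3)}
S={"A":(249.8,216.7),"B":(227.5,207.3),"C":(217,259),"D":(186,240)}
lip={"A":(264.8,189.8),"B":(273.4,212.9),"C":(326.5,180.5),"D":(340.5,224)}
for k in T:
    X=toplane(t,*T[k],.032); L=toplane(t,*lip[k],.03); print(k,X[:2],meet(t,T[k],s,S[k]),"lip dir",L[:2]-X[:2],np.degrees(np.arctan2(*(L-X)[[1,0]])))
def sx(c,u,v):return (c[0]+u/4-.375,c[1]+v/4-.375)
o=(120,150)
print("capsule",toplane(t,*sx(o,119,192),.016),"lid top",toplane(t,*sx(o,91,380),.035),"mouth",toplane(t,*sx(o,351,293),.135),
 "holder",toplane(t,*sx(o,372,305),.006))
print("spent",toplane(t,*sx((240,150),389,404),.016),"knob",meet(t,sx((240,150),632,310),s,sx((110,130),92,483)))
print("mouth2",meet(t,sx(o,351,293),s,sx((110,130),597,78)))
print("lid2",meet(t,sx(o,91,380),s,sx((110,130),685,58)), "loupe",toplane(t,*sx(o,629,414),.042))
```

```text
A [ 0.6037 -0.0531] (array([ 0.6045, -0.0524,  0.031 ]), np.float64(0.001991894240706747)) lip dir [0.0021 0.0169] 82.95048365280667
B [ 0.5277 -0.061 ] (array([ 0.5282, -0.0607,  0.0296]), np.float64(0.0011315806299166536)) lip dir [0.0169 0.0043] 14.404657315634267
C [ 0.6292 -0.218 ] (array([ 0.6305, -0.2176,  0.0293]), np.float64(0.00248927191966355)) lip dir [-0.0036  0.0195] 100.481924705832
D [ 0.5256 -0.2226] (array([ 0.5254, -0.2223,  0.034 ]), np.float64(0.0002712669915232116)) lip dir [-0.0148 -0.0065] -156.15168994723223
capsule [0.5957 0.27   0.016 ] lid top [0.4723 0.2819 0.035 ] mouth [0.5167 0.1012 0.135 ] holder [0.5168 0.1045 0.006 ]
spent [ 0.4429 -0.2185  0.016 ] knob (array([ 0.4952, -0.3548,  0.0992]), np.float64(0.0012223936209104802))
mouth2 (array([0.5177, 0.1022, 0.1369]), np.float64(0.0033487029293425407))
lid2 (array([0.4723, 0.2827, 0.0321]), np.float64(0.00012389045975855535)) loupe [ 0.4411 -0.062   0.042 ]
```

```bash
python3 -m creep '[1,0.036,-0.046,0,-0.08,1,0.036,-0.046,0,-0.08,1,0.036,-0.046,0,-0.08,1,0.036,-0.046,0,-0.08,1,0.036,-0.046,0,-0.08,1,0.036,-0.046,0,-0.08,1,0.036,-0.046,0,-0.08,1,0.036,-0.046,0,-0.08,1,0.036,-0.046,0,-0.08,1,0.036,-0.046,0,-0.08]' 20
python3 - <<'E'
from h import *
w=cam("wrist");save(w,"w1")
o=telemetry.observe();print(o["tool_pos"],o["tool_rot"],o["qpos"],-w["R"].T@w["t"],w["R"][2])
for n,X in dict(A=(.604,-.053,.032),B=(.528,-.061,.032),C=(.63,-.218,.032),D=(.5255,-.2225,.032),tip=o["tool_pos"]-[0,0,.025]).items(): print(n,proj(w,X))
E
```

```text
time: 1.6
tool_pos: [0.5341, 0.025, 0.2527]
tool_rot: [3.136, 0.001, 2.0]
contact_force: [0.7, 0.1, 0.6]
opening: 0.0922
[0.53804479 0.0192786  0.25226211] [3.13426435 0.00611341 1.99260592] [-0.10569346  0.36127644  1.49378419 -0.00166462  1.27712291 -0.52705109] [0.50114813 0.0967015  0.38553636] [ 0.12593027 -0.26368186 -0.95635425]
A [278.07094011 241.72218701]
B [222.82211155 225.08496502]
C [246.18971452 330.19290046]
D [183.21556833 309.92448215]
tip [256.81070802 250.21225793]
```

View pics/w1.png

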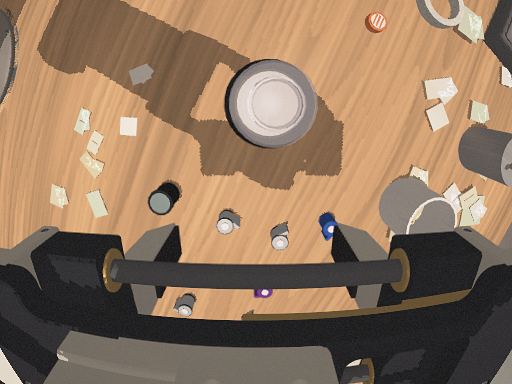

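Run:
```python
from h import *
import cv2
im=cv2.imread("pics/w1.png")[195:265,200:300]
cv2.imwrite("pics/w1c.png",cv2.resize(im,None,fx=8,fy=8,interpolation=cv2.INTER_CUBIC))
```

```text
(no output)
```

View pics/w1c.png

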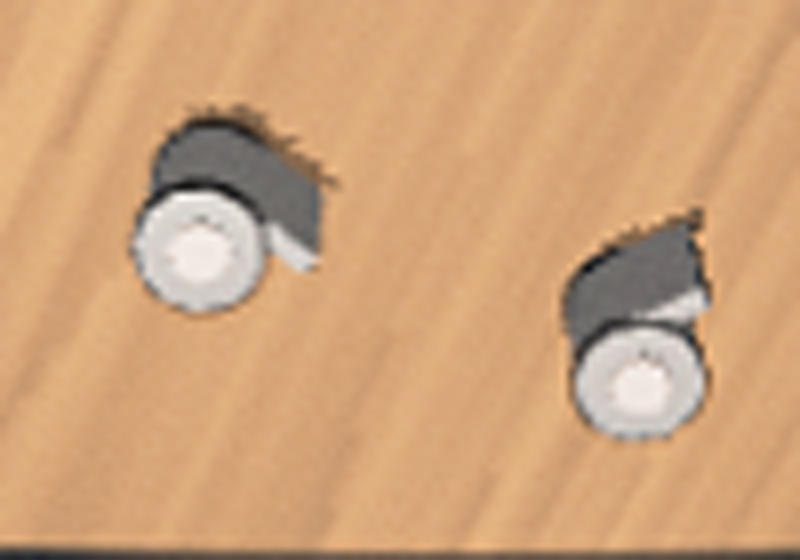

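Run:
```python
from h import *
w=cam("wrist")
g=lambda u,v,z:toplane(w,200+u/8-.44,195+v/8-.44,z)[:2]
for n,c,a,b in(("A",(641,382),(650,315),(700,292)),("B",(200,250),(272,222),(318,262))):
    C=g(*c,.032);p=g(*a,.029);q=g(*b,.029);d=q-p
    print(n,C,"lipdir",np.degrees(np.arctan2(d[1],d[0])),"tip rel",q-C, np.degrees(np.arctan2(*(q-C)[::-1])))
```

```text
A [ 0.61049927 -0.0600617 ] lipdir 50.87804556917443 tip rel [0.00256227 0.01768514] 81.75620268296936
B [ 0.53448629 -0.06751981] lipdir -19.97504955247485 tip rel [0.018755   0.00466347] 13.963530719240062
```

```bash
python3 -m creep '[0.5,0.011,-0.012,0,-0.18,0.5,0.011,-0.012,-0.02,-0.18,0.5,0.011,-0.012,-0.03,-0.18,0.5,0.011,-0.012,-0.03,-0.18,0.5,0.011,-0.012,-0.03,-0.18,0.5,0.011,-0.012,-0.02,-0.18,0.5,0,0,0,0]'
python3 - <<'E'
from h import *
w=cam("wrist");save(w,"w2")
o=telemetry.observe();print(o["tool_pos"],o["tool_rot"]);print(proj(w,(.604,-.053,.032)))
E
```

```text
time: 2.58
tool_pos: [0.6021, -0.0494, 0.1181]
tool_rot: [3.136, 0.005, 0.885]
contact_force: [-0.4, 0.4, 0.1]
opening: 0.0458
[ 0.60224112 -0.04899808  0.1191062 ] [3.13482616 0.00407109 0.88725884]
[259.64654319 207.43460573]
```

View pics/w2.png

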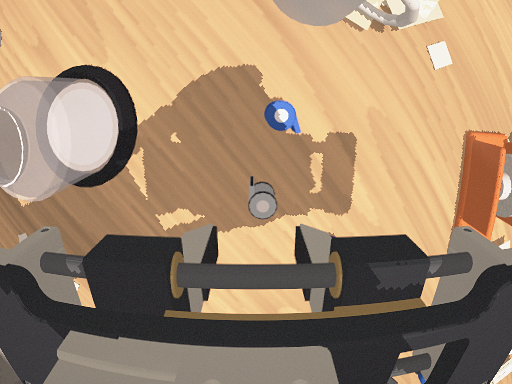

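Run:
```python
from h import *
w=cam("wrist");o=telemetry.observe()
print(toplane(w,262.5,205,.032),o["tool_pos"]);save(w,"w2c",(210,160,310,225),8)
```

```text
[ 0.60700105 -0.05270664  0.032     ] [ 0.60255381 -0.04884502  0.12004463]
```

View pics/w2c.png

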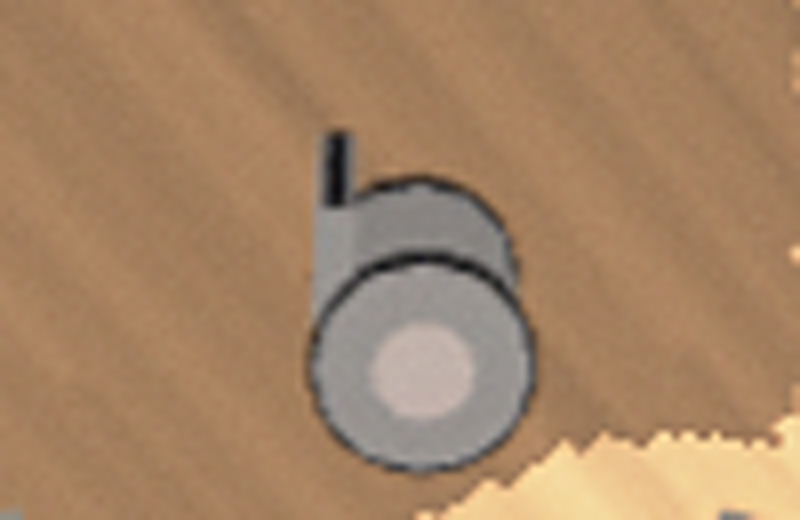

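```bash
python3 -m creep '[0.5,0.0035,-0.004,-0.02,0,0.5,0,0,-0.022,0,0.5,0,0,-0.02,0,0.5,0,0,-0.01,0,0.5,0,0,0,0]'; python3 -m creep '[0.1,0,0,0,0,0.1,0,0,0,0,0.1,0,0,0,0,0.1,0,0,0,0]' 20
```

```text
time: 3.3
tool_pos: [0.6066, -0.0514, 0.0473]
tool_rot: [3.129, 0.001, 0.899]
contact_force: [-0.2, -0.6, 0.2]
opening: 0.046
time: 3.8
tool_pos: [0.6079, -0.0516, 0.0496]
tool_rot: [3.125, -0.001, 0.9]
contact_force: [-0.2, 0.4, -1.0]
opening: 0.0211
```

```bash
python3 -m creep '[0.4,0,0,0,0,0.4,0,0,0,0,0.4,0,-0.001,-0.006,0,0.1,0,0,-0.003,0,0.1,0,0,-0.001,0,0.1,0,0,-0.001,0,0.1,0,0,0,0]' 25
```

```text
time: 4.68
tool_pos: [0.608, -0.0526, 0.0392]
tool_rot: [3.125, -0.001, 0.9]
contact_force: [-0.1, 0.8, 0.6]
opening: 0.0212
```

```bash
python3 -m creep '[0.1,0,0,0.03,0,0.1,0,0,0.05,0,0.1,0,0,0.05,0,0.1,0,0,0.04,0,0.1,-0.015,0.03,0,0,0.1,-0.02,0.04,0,0,0.1,-0.03,0.04,0,0,0.1,-0.02,0.04,0,0,0.1,-0.005,0.005,0,0,0.1,0,0,0,0]'
python3 - <<'E'
from h import *
w=cam("wrist");save(w,"w3");o=telemetry.observe();print(o["tool_pos"],o["opening"])
t=cam("top");save(t,"t3",(180,180,280,260),6)
print(proj(w,(.517,.103,.135)))
E
```

```text
time: 5.92
tool_pos: [0.5142, 0.1056, 0.213]
tool_rot: [3.125, -0.002, 0.898]
contact_force: [-0.0, -0.2, 0.3]
opening: 0.0215
[0.51442628 0.10529043 0.21297178] 0.020948157880034655
[258.9116801  210.11385568]
```

View pics/w3.png

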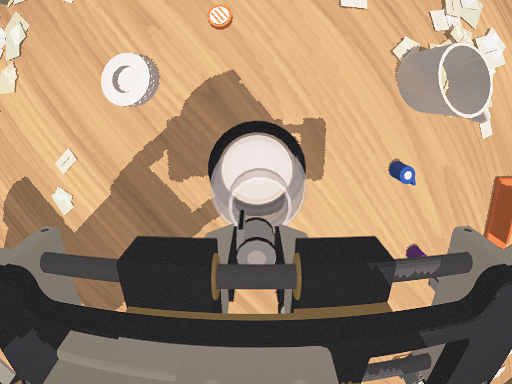

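Run:
```python
from h import *
w=cam("wrist")
im=cv2.cvtColor(w["image"],cv2.COLOR_RGB2BGR)
B=cv2.resize(im[110:280,190:330],None,fx=5,fy=5,interpolation=cv2.INTER_CUBIC)[:, :]
for z,col in((.135,(0,0,255)),(.106,(255,0,0))):
    p=np.array([proj(w,(.517+.0245*np.cos(a),.103+.0245*np.sin(a),z)) for a in np.linspace(0,6.3,60)])
    cv2.polylines(B,[((p-[190,110]+.5)*5).astype(int)],True,col,1)
cv2.imwrite("pics/w3c.png",B[:600] if B.shape[0]>600 else B)
```

```text
(no output)
```

View pics/w3c.png

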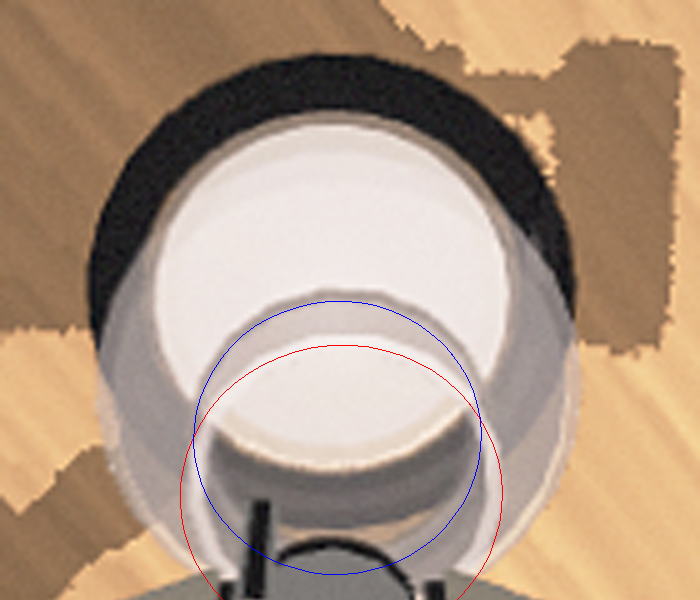

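```bash
python3 -m creep '[0.1,0.001,-0.004,0,0,0.1,0.001,0,-0.015,0,0.1,0,0,-0.02,0,0.1,0,0,-0.009,0,0.1,0,0,0,0]'; python3 -m creep '[0.45,0,0,0,0,0.45,0,0,0,0,0.45,0,0,0,0]'
```

```text
time: 6.7
tool_pos: [0.5177, 0.0975, 0.1648]
tool_rot: [3.126, -0.0, 0.892]
contact_force: [0.2, -0.4, -0.4]
opening: 0.0211
time: 7.08
tool_pos: [0.5186, 0.0976, 0.166]
tool_rot: [3.125, -0.002, 0.892]
contact_force: [0.1, -0.0, 0.5]
opening: 0.0407
```

```bash
python3 -m creep '[0.45,0,0,0.03,-0.1,0.45,0.001,-0.03,0.01,-0.18,0.5,0.001,-0.045,0,-0.18,0.5,0.002,-0.045,0,-0.18,0.5,0.002,-0.03,-0.02,-0.18,0.5,0.002,-0.007,-0.04,-0.18,0.5,0,0,-0.03,-0.1,0.5,0,0,0,-0.05,0.5,0,0,0,0]'
python3 - <<'E'
from h import *
w=cam("wrist");save(w,"w4");t=cam("top");save(t,"t4",(180,140,380,270),4)
o=telemetry.observe();print(o["tool_pos"],o["tool_rot"]);print(proj(w,(.528,-.061,.032)))
E
```

```text
time: 8.2
tool_pos: [0.5285, -0.0647, 0.1189]
tool_rot: [3.121, -0.012, -0.295]
contact_force: [-0.9, -0.3, 0.6]
opening: 0.0458
[ 0.52842519 -0.0646397   0.11910919] [ 3.12138585 -0.01269147 -0.29400819]
[249.57209671 208.87263156]
```

View pics/w4.png

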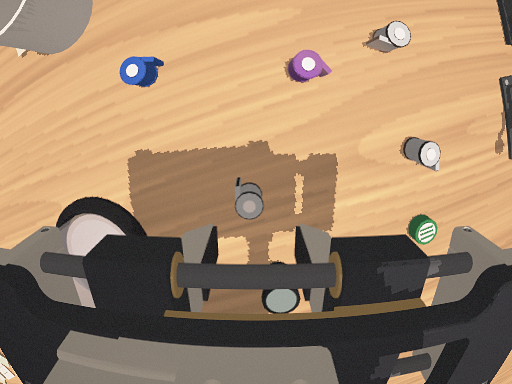

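View pics/t4.png

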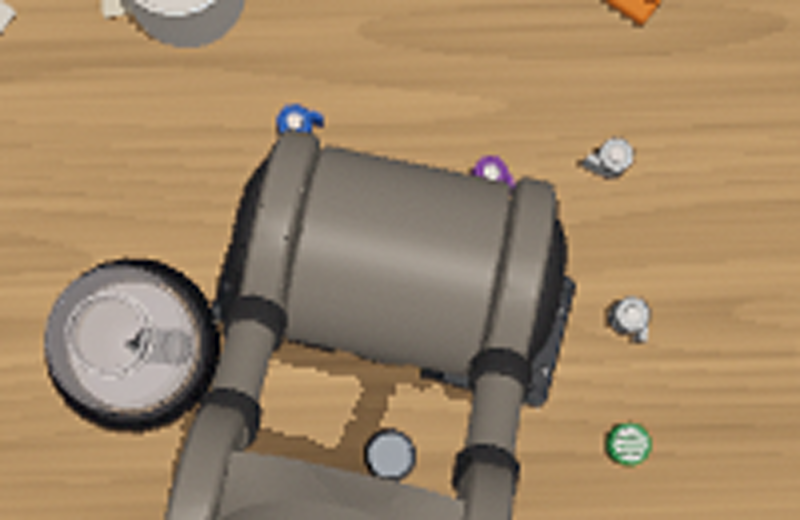

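Run:
```python
from h import *
w=cam("wrist");o=telemetry.observe()
print(toplane(w,249.3,200.5,.032),o["tool_pos"]);save(w,"w4c",(205,165,295,235),8)
```

```text
[ 0.53460425 -0.06272468  0.032     ] [ 0.52852977 -0.06463204  0.11930934]
```

View pics/w4c.png

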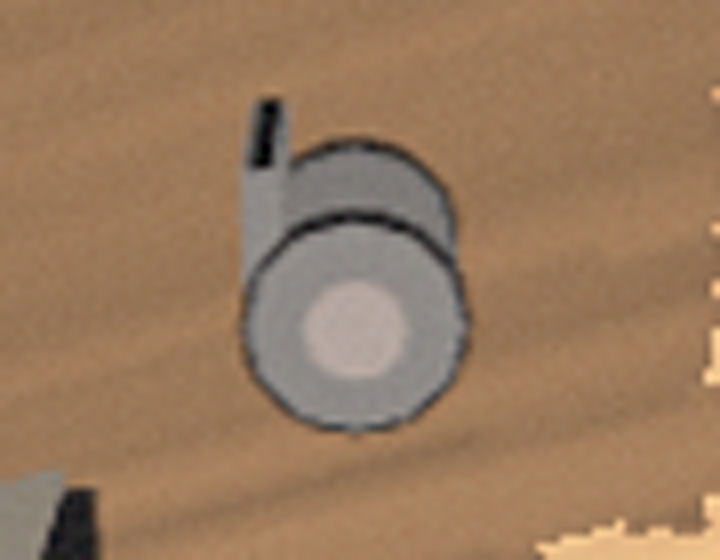

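```bash
python3 -m creep '[0.5,0.002,0.003,-0.02,-0.05,0.5,0,0,-0.022,0,0.5,0,0,-0.02,0,0.5,0,0,-0.014,0,0.5,0,0,-0.003,0,0.5,0,0,0,0]'; python3 -m creep '[0.1,0,0,0,0,0.1,0,0,-0.001,0,0.1,0,0,0,0,0.1,0,0,0,0]' 25
```

```text
time: 9.1
tool_pos: [0.5333, -0.0615, 0.0419]
tool_rot: [3.122, -0.022, -0.341]
contact_force: [0.1, -0.2, 0.5]
opening: 0.0457
time: 9.6
tool_pos: [0.5343, -0.0618, 0.0425]
tool_rot: [3.123, -0.025, -0.341]
contact_force: [-0.3, -0.0, -0.4]
opening: 0.0218
```

```bash
python3 -m creep '[0.1,0,0,0.03,0,0.1,0,0,0.05,0,0.1,0,0,0.05,0,0.1,0,0,0.04,0,0.1,-0.004,0.035,0,0,0.1,-0.004,0.045,0,0,0.1,-0.005,0.045,0,0,0.1,-0.004,0.035,0,0,0.1,-0.001,0.004,0,0,0.1,0,0,0,0]'
python3 - <<'E'
from h import *
w=cam("wrist");save(w,"w5",(190,110,330,260),4);o=telemetry.observe();print(o["tool_pos"],o["opening"])
E
```

```text
time: 10.85
tool_pos: [0.514, 0.106, 0.2187]
tool_rot: [3.123, -0.026, -0.343]
contact_force: [-0.1, -0.4, 0.9]
opening: 0.0217
[0.51412329 0.10573578 0.21874618] 0.021635838275774248
```

View pics/w5.png

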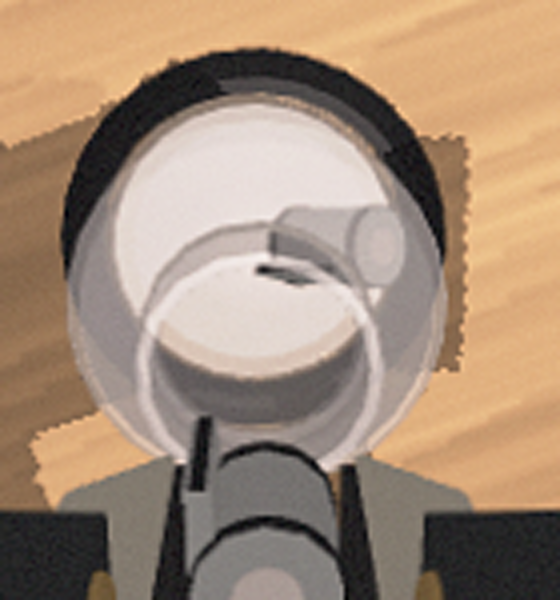

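```bash
python3 -m creep '[0.1,0.004,-0.002,0,0,0.1,0,0,-0.018,0,0.1,0,0,-0.02,0,0.1,0,0,-0.012,0,0.1,0,0,0,0]'; python3 -m creep '[0.45,0,0,0,0,0.45,0,0,0,0,0.45,0,0,0,0]'
```

```text
time: 11.52
tool_pos: [0.5205, 0.0986, 0.1677]
tool_rot: [3.123, -0.028, -0.35]
contact_force: [0.3, 0.4, -0.1]
opening: 0.0215
time: 11.9
tool_pos: [0.5217, 0.0982, 0.1694]
tool_rot: [3.124, -0.031, -0.351]
contact_force: [-0.3, 0.4, 0.2]
opening: 0.0409
```

```bash
python3 -m creep '[0.45,0,0,0.03,0,0.45,0.001,-0.03,0.01,0.06,0.5,0.001,-0.05,0,0.05,0.5,0.001,-0.055,0,0.05,0.5,0.001,-0.055,0,0.05,0.5,0.001,-0.055,-0.02,0.05,0.5,0.001,-0.045,-0.03,0,0.5,0,-0.02,-0.03,0,0.5,0,0,-0.005,0,0.5,0,0,0,0]'
python3 - <<'E'
from h import *
w=cam("wrist");save(w,"w6");save(w,"w6c",(200,150,320,240),6)
o=telemetry.observe();print(o["tool_pos"],o["tool_rot"]);print(proj(w,(.5255,-.2225,.032)))
E
```

```text
time: 13.15
tool_pos: [0.5291, -0.2204, 0.129]
tool_rot: [3.122, -0.043, -0.077]
contact_force: [-0.6, -0.6, 0.5]
opening: 0.0459
[ 0.52921943 -0.22030848  0.12930179] [ 3.12140557 -0.04350456 -0.0770104 ]
[256.59287992 210.35030371]
```

View pics/w6.png

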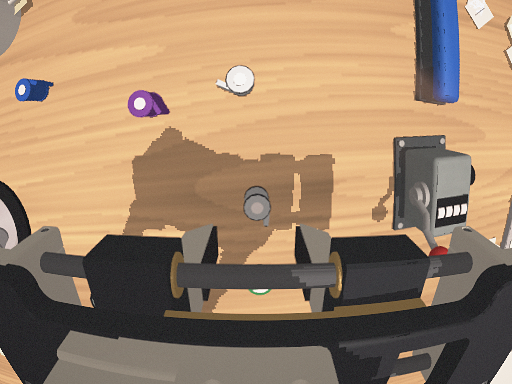

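View pics/w6c.png

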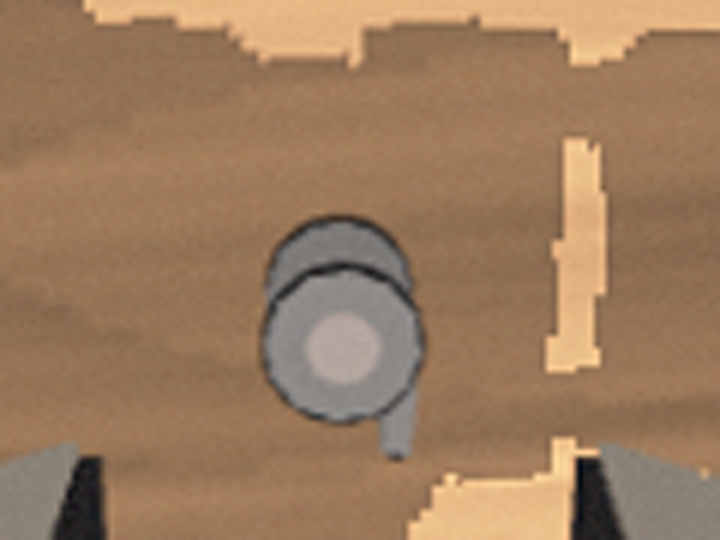

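```bash
python3 -m creep '[0.5,0,0,0,0.185,0.5,0,0,0,0.185,0.5,0,0,0,0.185,0.5,0,0,0,0.185,0.5,0,0,0,0.185,0.5,0,0,0,0.185,0.5,0,0,0,0.185,0.5,0,0,0,0.185,0.5,0,0,0,0.185,0.5,0,0,0,0.185,0.5,0,0,0,0.185,0.5,0,0,0,0.185]';python3 -m creep '[0.5,0,0,0,0.185,0.5,0,0,0,0.185,0.5,0,0,0,0.185,0.5,0,0,0,0.185,0.5,0,0,0,0.15,0.5,0,0,0,0]'
```

```text
time: 14.7
tool_pos: [0.539, -0.2069, 0.1497]
tool_rot: [3.098, -0.042, 2.179]
contact_force: [0.6, 0.0, 0.4]
opening: 0.046
time: 15.45
tool_pos: [0.5436, -0.2, 0.1599]
tool_rot: [3.1, -0.028, 3.088]
contact_force: [0.1, 0.0, 0.4]
opening: 0.046
```

```bash
python3 -m creep '[0.5,-0.008,-0.012,-0.02,0,0.5,-0.006,-0.009,-0.03,0,0.5,-0.002,-0.002,-0.03,0,0.5,0,0,-0.02,0,0.5,0,0,0,0]'
python3 - <<'E'
from h import *
w=cam("wrist");save(w,"w7",(180,130,330,270),5);o=telemetry.observe();print(o["tool_pos"],o["tool_rot"],proj(w,(.528,-.2225,.032)))
E
```

```text
time: 16.08
tool_pos: [0.5301, -0.221, 0.0629]
tool_rot: [3.104, -0.02, 3.075]
contact_force: [0.3, 0.2, 1.0]
opening: 0.0461
[ 0.53072154 -0.22129947  0.0638786 ] [ 3.10448634 -0.01794335  3.07546563] [250.89722915 233.56134517]
```

View pics/w7.png

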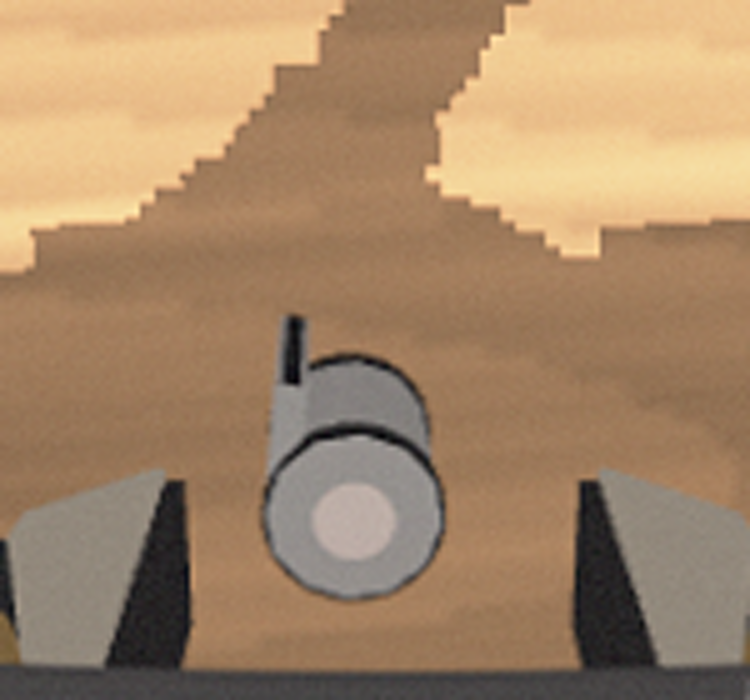

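```bash
python3 -m creep '[0.5,-0.001,-0.001,-0.02,0,0.4,-0.001,0,-0.004,0,0.1,0,0,-0.002,0,0.1,0,0,-0.001,0,0.1,0,0,-0.001,0,0.1,0,0,0,0]' 25
```

```text
time: 16.88
tool_pos: [0.5324, -0.2232, 0.0424]
tool_rot: [3.109, -0.008, 3.073]
contact_force: [0.1, -0.4, 0.6]
opening: 0.0212
```

```bash
python3 -m creep '[0.1,0,0,0.03,0,0.1,0,0,0.05,0,0.1,0,0,0.05,0,0.1,0,0.03,0.03,0,0.1,-0.002,0.05,0,0,0.1,-0.002,0.055,0,0,0.1,-0.002,0.055,0,0,0.1,-0.002,0.055,0,0,0.1,-0.001,0.045,0,0,0.1,0,0.03,0,0,0.1,0,0,0,0]'
python3 - <<'E'
from h import *
w=cam("wrist");save(w,"w8",(180,100,340,260),4);o=telemetry.observe();print(o["tool_pos"],o["tool_rot"],o["opening"],proj(w,(.517,.103,.135)))
E
```

```text
time: 18.25
tool_pos: [0.5221, 0.1058, 0.2086]
tool_rot: [3.109, -0.002, 3.07]
contact_force: [0.0, -0.5, -0.3]
opening: 0.0212
[0.52218326 0.10475841 0.20855625] [ 3.10934945e+00 -1.82319578e-03  3.06846783e+00] 0.021299380565200685 [248.1072754  204.84290257]
```

View pics/w8.png

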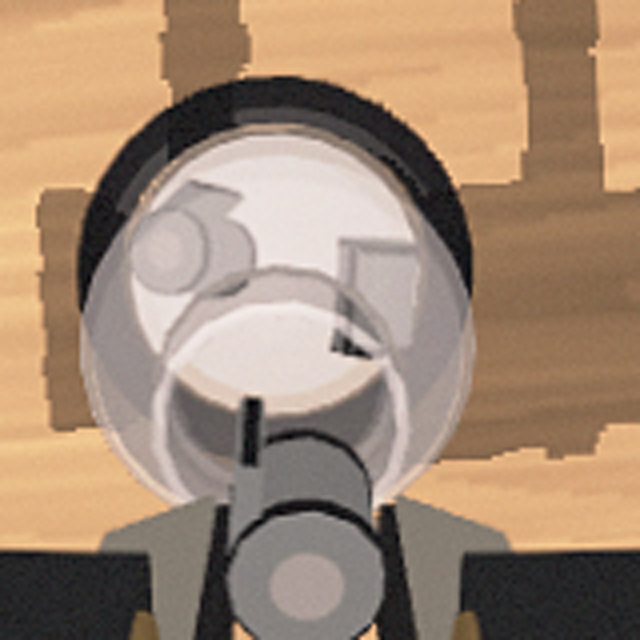

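```bash
python3 -m creep '[0.1,0.001,-0.001,-0.008,0,0.1,0,0,-0.018,0,0.1,0,0,-0.014,0,0.1,0,0,-0.003,0,0.1,0,0,0,0]'
python3 - <<'E'
from h import *
w=cam("wrist");save(w,"w9",(180,100,340,260),4)
E
```

```text
time: 18.92
tool_pos: [0.5238, 0.0989, 0.163]
tool_rot: [3.11, -0.002, 3.063]
contact_force: [0.3, -0.5, 0.2]
opening: 0.0211
```

View pics/w9.png

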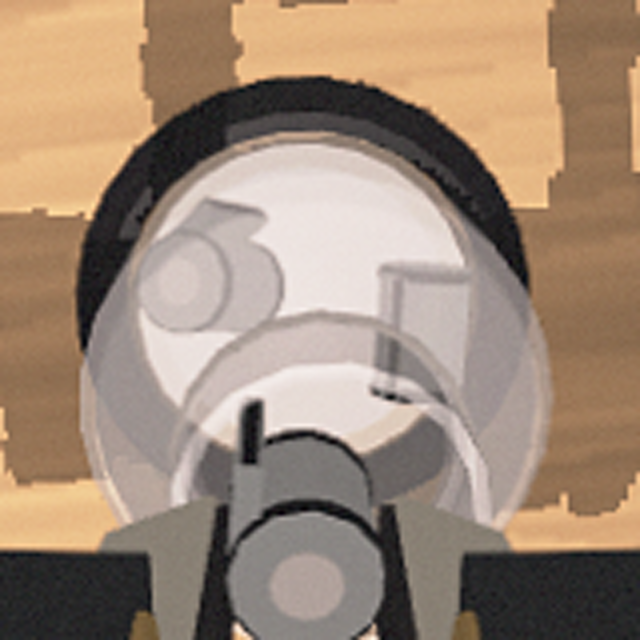

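Inside the neck, clear all round (ring 170–490, cassette 230–380). Release, then go to C.

```bash
python3 -m creep '[0.45,0,0,0,0,0.45,0,0,0,0,0.45,0,0,0.02,0,0.45,0.005,-0.005,0.03,-0.15,0.5,0.01,-0.04,0.01,-0.18,0.5,0.015,-0.045,0,-0.18,0.5,0.02,-0.05,0,-0.18,0.5,0.02,-0.05,0,-0.18,0.5,0.02,-0.05,-0.02,-0.18,0.5,0.015,-0.045,-0.03,-0.18,0.5,0.005,-0.03,-0.03,-0.18,0.5,0,0,0,-0.18]'; python3 -m creep '[0.5,0,0,0,-0.18,0.5,0,0,0,-0.05,0.5,0,0,0,0]'
python3 - <<'E'
from h import *
w=cam("wrist");save(w,"w10");o=telemetry.observe();print(o["tool_pos"],o["tool_rot"],proj(w,(.630,-.218,.032)))
t=cam("top");save(t,"t10",(180,140,380,270),4)
E
```

```text
time: 20.48
tool_pos: [0.6377, -0.2258, 0.1477]
tool_rot: [3.103, 0.009, 1.425]
contact_force: [0.2, 0.3, 1.2]
opening: 0.046
time: 20.85
tool_pos: [0.6378, -0.2264, 0.1471]
tool_rot: [3.103, 0.008, 1.187]
contact_force: [0.1, -0.5, 0.3]
opening: 0.0462
[ 0.63774951 -0.22640035  0.14715812] [3.10335618 0.00837042 1.18753794] [238.52558577 188.40359253]
```

View pics/w10.png

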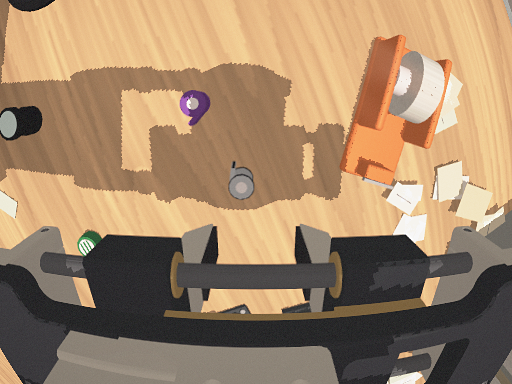

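View pics/t10.png

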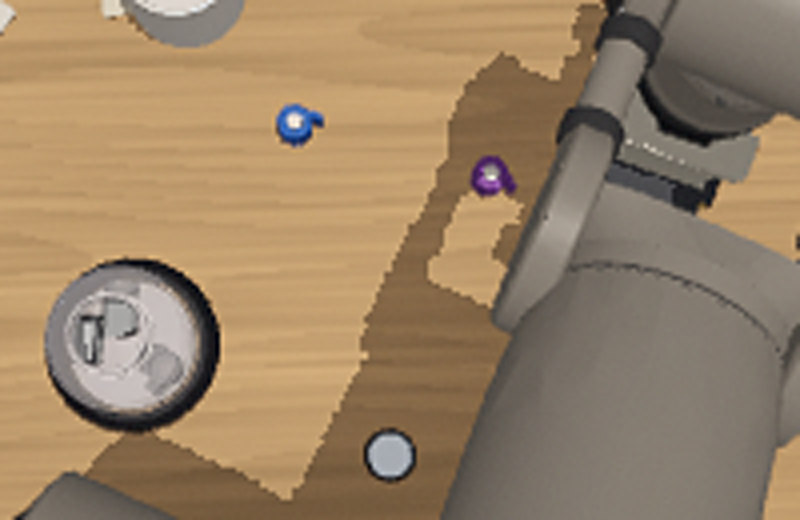

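Run:
```python
from h import *
w=cam("wrist");o=telemetry.observe();save(w,"w10c",(190,140,290,215),8)
C=toplane(w,241,186,.032);print(C)
t=cam("top")
y=o["tool_rot"][2]
for p,z in (((346,168),.03),((348,172),.0),((362,182),.02),((404,38),.07),((380,182),.02)):
    X=toplane(w,*p,z);d=X[:2]-C[:2];print(p,X,"along jaw",d@[np.sin(y),-np.cos(y)],"across",d@[np.cos(y),np.sin(y)])
```

```text
[ 0.63280209 -0.21680273  0.032     ]
(346, 168) [ 0.72577233 -0.23769405  0.03      ] along jaw 0.09403934224185613 across 0.015379085182980966
(348, 172) [ 0.73405135 -0.253003    0.        ] along jaw 0.10744113089901593 across 0.004275119452362184
(362, 182) [ 0.73967553 -0.26054731  0.02      ] along jaw 0.11547786460883837 across -0.0006196603020487987
(404, 38) [ 0.79686714 -0.14410493  0.07      ] along jaw 0.12499235763595835 across 0.1287603247958266
(380, 182) [ 0.757895   -0.26795258  0.02      ] along jaw 0.13514469040323712 across -0.0006769091394585357
```

View pics/w10c.png

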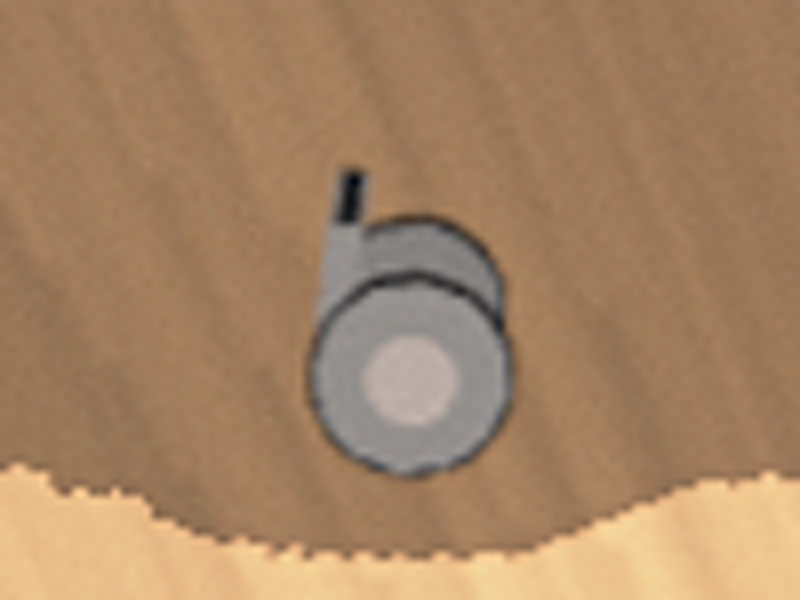

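```bash
python3 -m creep '[0.5,-0.003,0.006,-0.02,-0.04,0.5,-0.002,0.003,-0.03,0,0.5,0,0,-0.025,0,0.5,0,0,-0.015,0,0.5,0,0,0,0]'
python3 - <<'E'
from h import *
w=cam("wrist");save(w,"w11",(180,130,330,270),5);o=telemetry.observe();print(o["tool_pos"],o["tool_rot"])
E
```

```text
time: 21.68
tool_pos: [0.6334, -0.2172, 0.0566]
tool_rot: [3.099, 0.008, 1.149]
contact_force: [0.8, 0.4, 0.4]
opening: 0.0459
[ 0.63391168 -0.21749791  0.05751923] [3.09782865 0.00850201 1.14921626]
```

View pics/w11.png

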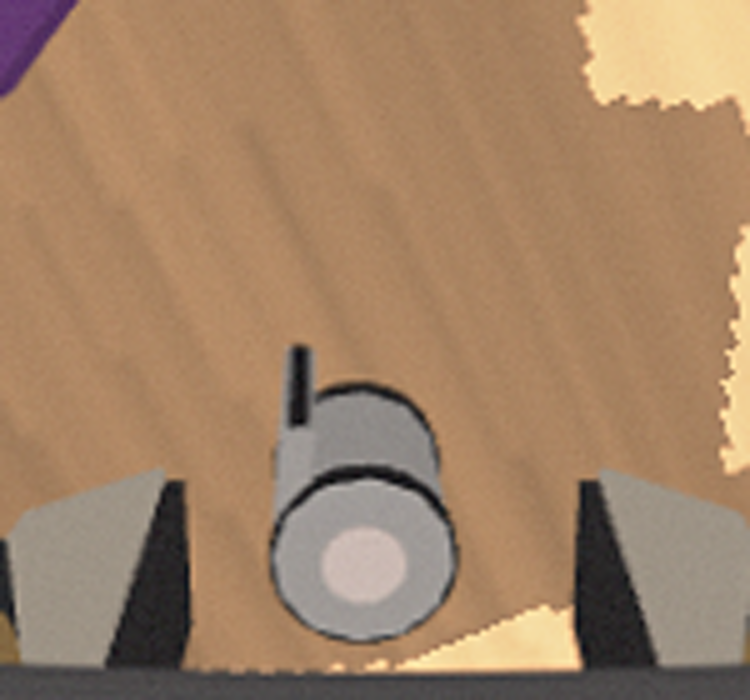

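```bash
python3 -m creep '[0.5,-0.001,0,-0.015,0,0.4,-0.001,0,-0.003,0,0.1,0,0,-0.002,0,0.1,0,0,-0.001,0,0.1,0,0,-0.001,0,0.1,0,0,0,0]' 25;  python3 -m creep '[0.1,0,0,0.03,0,0.1,0,0,0.05,0,0.1,0,0,0.05,0,0.1,-0.005,0.03,0.03,0,0.1,-0.015,0.05,0,0,0.1,-0.02,0.05,0,0,0.1,-0.025,0.05,0,0,0.1,-0.025,0.05,0,0,0.1,-0.02,0.05,0,0,0.1,-0.005,0.03,0,0,0.1,0,0,0,0]'
python3 - <<'E'
from h import *
w=cam("wrist");save(w,"w12",(180,100,340,260),4);o=telemetry.observe();print(o["tool_pos"],o["tool_rot"],o["opening"])
E
```

```text
time: 22.48
tool_pos: [0.6332, -0.2182, 0.0382]
tool_rot: [3.093, 0.009, 1.149]
contact_force: [0.1, -0.3, -0.8]
opening: 0.0213
time: 23.85
tool_pos: [0.5139, 0.0997, 0.204]
tool_rot: [3.086, 0.005, 1.147]
contact_force: [0.8, -1.8, -0.0]
opening: 0.0216
[0.51417612 0.0986553  0.20394648] [3.0855065  0.00547954 1.14636305] 0.02162972368616791
```

View pics/w12.png

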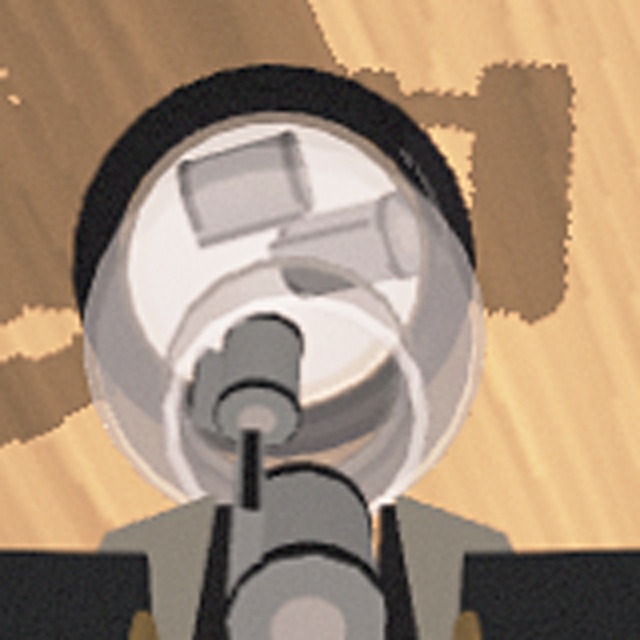

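```bash
python3 -m creep '[0.1,0.001,0.004,-0.006,0,0.1,0,0.001,-0.016,0,0.1,0,0,-0.014,0,0.1,0,0,-0.003,0,0.1,0,0,0,0]'
python3 - <<'E'
from h import *
w=cam("wrist");save(w,"w13",(180,100,340,260),4)
E
```

```text
time: 24.52
tool_pos: [0.5169, 0.0999, 0.1625]
tool_rot: [3.085, 0.006, 1.141]
contact_force: [1.4, 0.3, 0.7]
opening: 0.0216
```

View pics/w13.png

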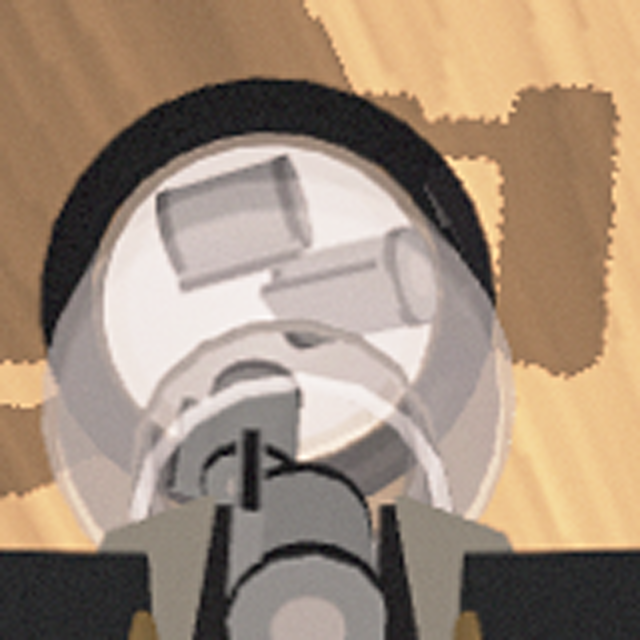

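```bash
python3 -m creep '[0.45,0,0,0,0,0.45,0,0,0,0,0.45,0,0,0.02,0,0.45,-0.01,0.0,0.03,0,0.5,-0.03,0,0.03,0,0.5,-0.03,0.03,0.0,0,0.5,-0.02,0.05,0,0,0.5,0,0,0,0]'
python3 - <<'E'
from h import *
w=cam("wrist");save(w,"w14");o=telemetry.observe();print(o["tool_pos"],o["tool_rot"])
s=cam("scene");save(s,"s14",(200,110,330,250),4);t=cam("top");save(t,"t14")
E
```

```text
time: 25.58
tool_pos: [0.4257, 0.1817, 0.2482]
tool_rot: [3.079, 0.001, 1.14]
contact_force: [-0.4, -0.0, -0.9]
opening: 0.0459
[0.42638988 0.18041747 0.24812247] [3.07834946e+00 2.05906065e-03 1.13856084e+00]
```

View pics/w14.png

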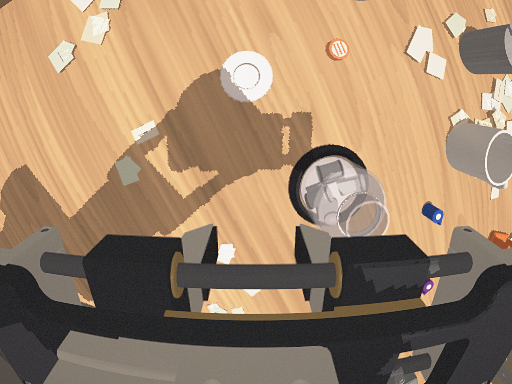

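View pics/s14.png

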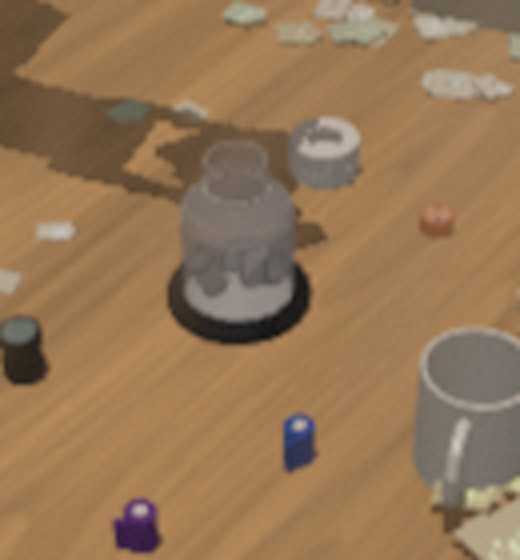

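View pics/t14.png

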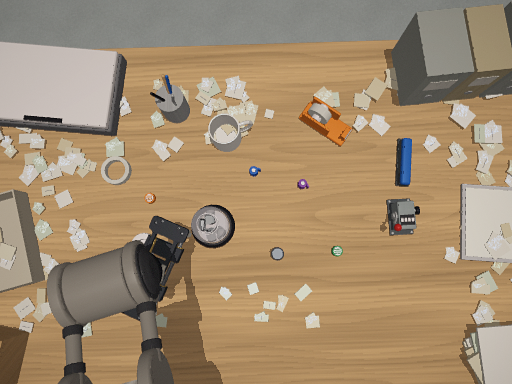

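```bash
python3 -m creep '[0.5,0.01,0.005,0,0.185,0.5,0.015,0.008,0,0.185,0.5,0.015,0.008,0,0.185,0.5,0.015,0.008,0,0.185,0.5,0.015,0.008,0,0.185,0.5,0.015,0.008,0,0.185,0.5,0.015,0.008,0,0.185,0.5,0.015,0.008,0,0.185,0.5,0.015,0.008,0,0.185,0.5,0.015,0.008,0,0.185,0.5,0.01,0,0,0.185,0.5,0,0,0,0.185]'; python3 -m creep '[0.5,0,0,0,0.185,0.5,0,0,0,0.185,0.5,0,0,0,0.185,0.5,0,0,0,0.185,0.5,0,0,0,0.18]';  python3 -m creep '[0.5,0,0,0,0,0.5,0,0,0,0,0.5,0,0,0,0,0.5,0,0,0,0,0.5,0,0,0,0,0.5,0,0,0,0,0.5,0,0,0,0,0.5,0,0,0,0,0.5,0,0,0,0,0.5,0,0,0,0]'
```

```text
time: 27.22
tool_pos: [0.5974, 0.2385, 0.243]
tool_rot: [3.083, 0.003, -2.896]
contact_force: [0.2, -0.8, 0.4]
opening: 0.0455
time: 27.85
tool_pos: [0.6023, 0.2284, 0.2396]
tool_rot: [3.082, -0.001, -1.962]
contact_force: [-0.4, 0.4, -0.1]
opening: 0.046
time: 29.1
tool_pos: [0.6036, 0.2254, 0.2388]
tool_rot: [3.081, -0.002, -1.975]
contact_force: [0.6, 0.4, 0.1]
opening: 0.0462
```

```bash
python3 -m creep '[0.6,-0.002,0.012,-0.04,0,0.6,-0.002,0.012,-0.04,0,0.6,-0.002,0.012,-0.04,0,0.6,-0.002,0.009,-0.03,0,0.6,0,0,0,0]';  python3 - <<'E'
from h import *
w=cam("wrist");save(w,"w15");o=telemetry.observe();print(o["tool_pos"],o["tool_rot"],proj(w,(.5957,.270,.016)))
E
```

```text
time: 29.72
tool_pos: [0.5957, 0.2712, 0.0859]
tool_rot: [3.084, -0.0, -1.976]
contact_force: [0.2, 0.2, 0.9]
opening: 0.0552
[0.59683668 0.27114488 0.08769875] [ 3.08677947e+00  1.63862796e-03 -1.97652422e+00] [250.21529232 211.3991862 ]
```

View pics/w15.png

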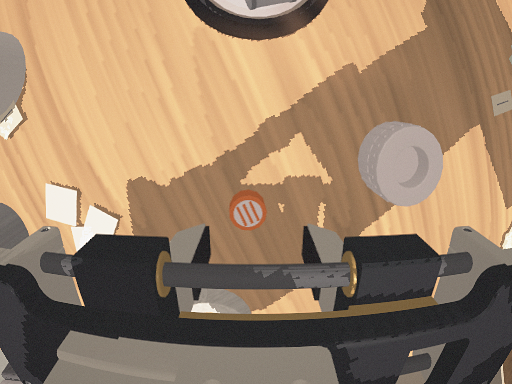

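```bash
python3 -m creep '[0.6,0,0,-0.02,0,0.6,0,0,-0.015,0,0.6,0,0,-0.004,0,0.6,0,0,-0.001,0,0.6,0,0,-0.001,0,0.6,0,0,-0.001,0,0.6,0,0,-0.001,0,0.6,0,0,-0.001,0,0.6,0,0,-0.001,0,0.6,0,0,-0.001,0,0.6,0,0,-0.001,0,0.6,0,0,-0.001,0]';  python3 - <<'E'
from h import *
w=cam("wrist");save(w,"w16",(180,150,330,260),5);o=telemetry.observe();print(o["tool_pos"],o["tool_rot"],proj(w,(.5957,.270,.016)))
E
```

```text
time: 31.28
tool_pos: [0.6, 0.2707, 0.0417]
tool_rot: [3.094, 0.007, -1.978]
contact_force: [0.2, 1.0, 0.5]
opening: 0.0553
[0.59992505 0.27063734 0.04158209] [ 3.09336508  0.00690535 -1.97783012] [260.67123341 235.67345357]
```

View pics/w16.png

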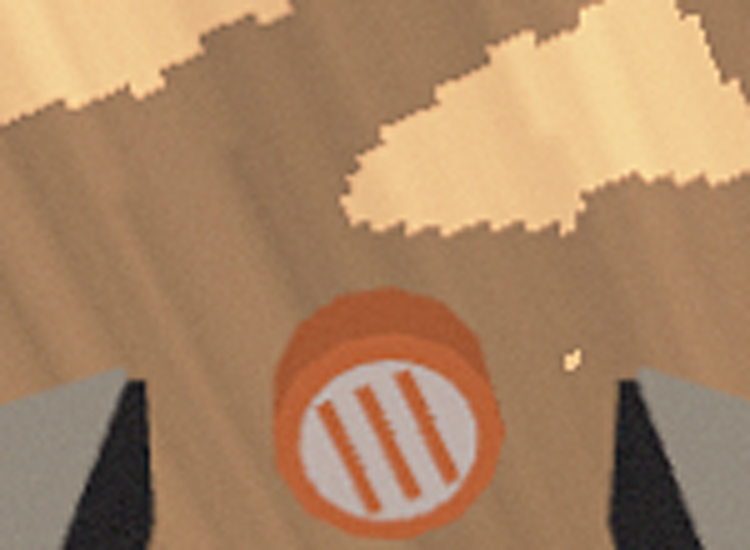

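```bash
python3 -m creep '[0.6,-0.001,0,0.002,0,0.6,-0.001,0,0,0,0.6,0,0,0,0,0.6,0,0,0,0,0.6,0,0,0,0,0.6,0,0,0,0,0.6,0,0,0,0,0.6,0,0,0,0,0.6,0,0,0,0,0.6,0,0,0,0,0.6,0,0,0,0,0.6,0,0,0,0]'; python3 -m creep '[0.6,-0.001,0,0,0,0.6,-0.001,0,-0.002,0,0.6,-0.001,0,-0.002,0,0.6,0,0,-0.002,0,0.6,0,0,-0.002,0,0.6,0,0,-0.001,0,0.6,0,0,-0.001,0,0.6,0,0,-0.001,0,0.6,0,0,-0.001,0,0.6,0,0,-0.001,0,0.6,0,0,-0.001,0,0.6,0,0,-0.001,0]'
```

```text
time: 32.83
tool_pos: [0.5978, 0.2706, 0.0438]
tool_rot: [3.093, 0.007, -1.978]
contact_force: [0.2, 0.4, -0.5]
opening: 0.055
time: 34.33
tool_pos: [0.5946, 0.2706, 0.0277]
tool_rot: [3.093, 0.007, -1.978]
contact_force: [0.1, 0.9, 0.1]
opening: 0.0553
```

```bash
python3 -m creep '[0.6,0,0,0.02,0,0.6,0,0,0.05,0,0.6,0,0,0.05,0,0.6,0,0,0.02,0,0.6,0,0,0,0,0.6,0,0,-0.03,0,0.6,0,0,-0.05,0,0.6,0,0,-0.04,0,0.6,0,0,0,0]'; python3 -m creep '[0.6,0,0,0.02,0,0.6,0,0,0.05,0,0.6,0,0,0.05,0,0.6,0,0,0.02,0,0.6,0,0,0,0,0.6,0,0,-0.04,0,0.6,0,0,-0.05,0,0.6,0,0,-0.04,0,0.6,0,0,0,0]'
```

```text
time: 35.45
tool_pos: [0.5932, 0.2702, 0.0549]
tool_rot: [3.097, 0.01, -1.978]
contact_force: [0.7, 0.1, -0.6]
opening: 0.0548
time: 36.58
tool_pos: [0.5926, 0.27, 0.074]
tool_rot: [3.104, 0.015, -1.978]
contact_force: [0.5, -0.4, 0.3]
opening: 0.0553
```

```bash
python3 -m creep '[0.6,0,0,0.02,0.15,0.6,0,0,0.04,0.15,0.6,0,0,0.05,0.15,0.6,0,0,0.01,0.15,0.6,0,0,0,0,0.6,0,0,-0.04,0,0.6,0,0,-0.05,0,0.6,0,0,-0.05,0,0.6,0,0,0,0]'; python3 -m creep '[0.6,0,0,0.02,0,0.6,0,0,0.05,0,0.6,0,0,0.05,0,0.6,0,0,0.02,0,0.6,0,0,0,0,0.6,0,0,-0.05,0,0.6,0,0,-0.06,0,0.6,0,0,-0.04,0,0.6,0,0,0,0]'
```

```text
time: 37.7
tool_pos: [0.5937, 0.2703, 0.0658]
tool_rot: [3.117, 0.014, -1.375]
contact_force: [-0.3, -0.1, 0.2]
opening: 0.0548
time: 38.83
tool_pos: [0.5956, 0.2708, 0.0722]
tool_rot: [3.136, 0.017, -1.389]
contact_force: [-0.6, -0.4, -0.1]
opening: 0.0551
```

```bash
python3 -m creep '[0.6,0,0,0.02,0,0.6,0,0,0.05,0,0.6,0,0,0.05,0,0.6,0,0,0.02,0,0.6,0,0,0,0,0.6,0,0,-0.05,0,0.6,0,0,-0.06,0,0.6,0,0,-0.04,0,0.6,0,0,0,0]'; python3 -m creep '[0.6,0,0,0.02,0,0.6,0,0,0.05,0,0.6,0,0,0.05,0,0.6,0,0,0.02,0,0.6,0,0,0,0,0.6,0,0,-0.05,0,0.6,0,0,-0.06,0,0.6,0,0,-0.05,0,0.6,0,0,0,0]'
```

```text
time: 39.95
tool_pos: [0.5964, 0.271, 0.0757]
tool_rot: [-3.132, 0.019, -1.394]
contact_force: [-0.7, -0.3, 1.1]
opening: 0.0546
time: 41.08
tool_pos: [0.5969, 0.2712, 0.0683]
tool_rot: [-3.117, 0.02, -1.395]
contact_force: [-0.8, -0.6, 0.7]
opening: 0.0553
```

```bash
python3 -m creep '[0.6,0,0,0.01,-0.18,0.6,0,0,0,-0.185,0.6,0,0,0,-0.185,0.6,0,0,0,-0.185,0.6,0,0,0,-0.185,0.6,0,0,0,-0.185,0.6,0,0,0,-0.185,0.6,0,0,0,-0.185,0.6,0,0,0,-0.185,0.6,0,0,0,-0.185,0.6,0,0,0,-0.185,0.6,0,0,0,-0.185]'; python3 -m creep '[0.6,0,0,0.0,-0.185,0.6,0,0,0,-0.185,0.6,0,0,0,-0.185,0.6,0,0,0,-0.185,0.6,0,0,0,-0.185,0.6,0,0,0,-0.185,0.6,0,0,0,-0.185,0.6,0,0,0,-0.185,0.6,0,0,0,0]';python3 - <<'E'
from h import *
w=cam("wrist");save(w,"w17",(180,150,330,260),5);o=telemetry.observe();print(o["tool_pos"],o["tool_rot"],proj(w,(.5957,.270,.016)))
E
```

```text
time: 42.58
tool_pos: [0.6097, 0.2756, 0.1142]
tool_rot: [-3.113, 0.055, 2.64]
contact_force: [0.2, -0.0, 0.4]
opening: 0.0553
time: 43.7
tool_pos: [0.6179, 0.2788, 0.143]
tool_rot: [3.14, 0.051, 1.139]
contact_force: [-0.5, -0.2, -0.4]
opening: 0.0553
[0.61801368 0.27888831 0.14312403] [3.13922955 0.05060402 1.14138401] [237.45252823 201.65833108]
```

View pics/w17.png

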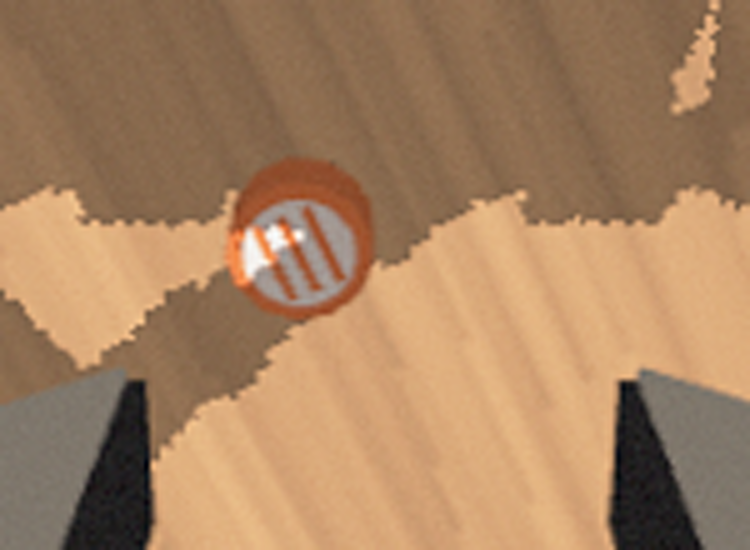

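```bash
python3 -m creep '[0.6,-0.01,-0.004,-0.02,0,0.6,-0.008,-0.004,-0.03,0,0.6,-0.003,-0.001,-0.03,0,0.6,-0.001,0,-0.02,0,0.6,0,0,-0.004,0,0.6,0,0,0,0]';python3 - <<'E'
from h import *
w=cam("wrist");save(w,"w18",(180,150,330,260),5);o=telemetry.observe();print(o["tool_pos"],o["tool_rot"],proj(w,(.5957,.270,.016)))
E
```

```text
time: 44.5
tool_pos: [0.598, 0.2709, 0.0445]
tool_rot: [3.131, 0.043, 1.162]
contact_force: [0.9, -0.1, 0.5]
opening: 0.0553
[0.59817667 0.2710039  0.04479696] [3.13061978 0.04287952 1.16222422] [251.85551796 239.13415026]
```

View pics/w18.png

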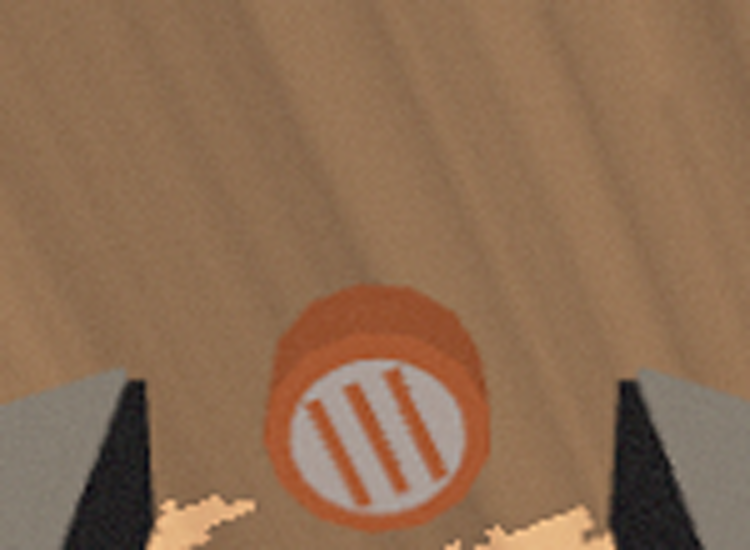

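```bash
python3 -m creep '[0.5,0,0,-0.008,0,0.5,-0.001,0,-0.005,0,0.5,0,0,-0.002,0,0.2,0,0,-0.001,0,0.2,0,0,0,0,0.2,0,0,0,0,0.2,0,0,0,0]' 15
```

```text
time: 45.42
tool_pos: [0.5983, 0.2714, 0.03]
tool_rot: [3.128, 0.041, 1.163]
contact_force: [0.4, -0.1, 0.7]
opening: 0.0273
```

```bash
python3 -m creep '[0.2,0,0,0.02,0,0.2,0,0,0.04,0,0.2,0,0,0.03,0,0.2,-0.03,0.003,0,0,0.2,-0.04,0.004,0,0,0.2,-0.035,0.003,0,0,0.2,-0.02,0.001,0,0,0.2,0,0,0,0,0.2,0,0,0,0]';python3 - <<'E'
from h import *
w=cam("wrist");save(w,"w19");o=telemetry.observe();print(o["tool_pos"],o["tool_rot"],proj(w,(.4723,.2825,.035)))
E
```

```text
time: 46.55
tool_pos: [0.4736, 0.2834, 0.1357]
tool_rot: [3.116, 0.029, 1.162]
contact_force: [-0.9, 0.0, 0.7]
opening: 0.0272
[0.47368289 0.28339755 0.13558064] [3.11659232 0.02888343 1.16224094] [251.43488264 198.24168257]
```

View pics/w19.png

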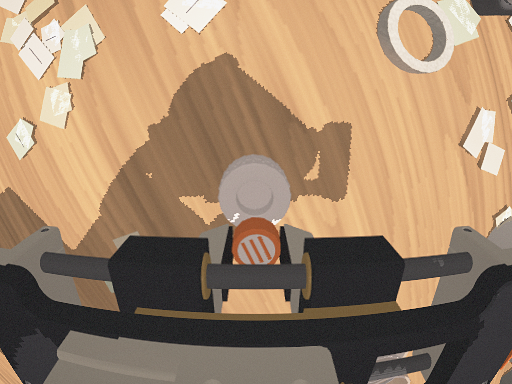

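```bash
python3 -m creep '[0.2,-0.001,-0.001,-0.025,0,0.2,0,0,-0.025,0,0.2,0,0,-0.005,0,0.2,0,0,0,0]';python3 - <<'E'
from h import *
w=cam("wrist");save(w,"w20",(195,165,315,265),6);o=telemetry.observe();print(o["tool_pos"],o["tool_rot"],proj(w,(.4723,.2825,.035)))
E
```

```text
time: 47.1
tool_pos: [0.477, 0.2822, 0.0804]
tool_rot: [3.113, 0.026, 1.16]
contact_force: [-0.8, -0.3, -0.3]
opening: 0.0277
[0.47702804 0.28227664 0.08065986] [3.11319151 0.02556084 1.15974973] [246.67713452 227.69054043]
```

View pics/w20.png

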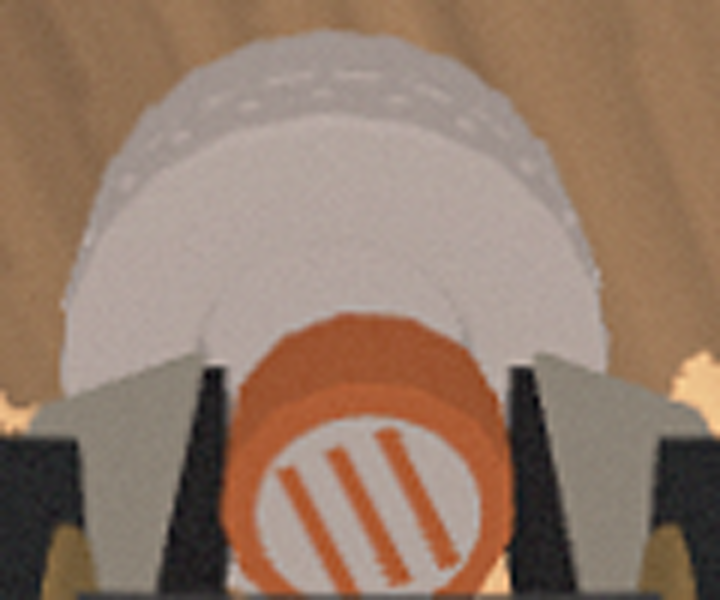

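Run:
```python
from h import *
from scipy.optimize import least_squares
w=cam("wrist");o=telemetry.observe();np.set_printoptions(precision=4,suppress=True)
im=cv2.cvtColor(w["image"],cv2.COLOR_RGB2BGR);hsv=cv2.cvtColor(im,cv2.COLOR_BGR2HSV)
P=lambda u,v,z:toplane(w,195+u/6-.42,165+v/6-.42,z)[:2]
def fit(pts,z,r):
    q=np.array([P(*p,z) for p in pts]);s=least_squares(lambda c:np.hypot(*(q-c).T)-r,q.mean(0)+[-.01,-.02])
    return s.x,s.fun*1e3
print("lid",fit([(335,113),(255,125),(420,125),(64,345),(606,345)],.035,.0305))
print("pocket",fit([(334,238),(203,320),(465,320)],.035,.0152))
tz=o["tool_pos"][2]
print("cap top",fit([(365,382),(221,500),(513,500)],tz-.014,.014), "cap bot",fit([(365,312),(300,330),(430,330)],tz-.030,.014))
print(o["tool_pos"])
```

```text
lid (array([0.4745, 0.2812]), array([ 0.1012, -0.0118,  0.0679, -0.5513, -0.5733]))
pocket (array([0.475 , 0.2827]), array([-0.034 ,  0.046 ,  0.0459]))
cap top (array([0.4773, 0.2811]), array([ 0.0876, -0.3293, -0.3268])) cap bot (array([0.4773, 0.2809]), array([ 0.2395, -0.1355, -0.1344]))
[0.477  0.2824 0.081 ]
```

```bash
python3 -m creep '[0.2,-0.0026,0.001,-0.005,0,0.2,0,0,-0.004,0,0.2,0,0,-0.002,0,0.2,0,0,0,0]';python3 - <<'E'
from h import *
w=cam("wrist");save(w,"w21",(195,165,315,265),6);o=telemetry.observe();print(o["tool_pos"],o["tool_rot"],o["contact_force"])
E
```

```text
time: 47.7
tool_pos: [0.4749, 0.2839, 0.0708]
tool_rot: [3.111, 0.023, 1.16]
contact_force: [-0.5, -0.0, -0.3]
opening: 0.0272
[0.47503246 0.28389966 0.07091541] [3.11081376 0.02290566 1.15995616] [ 0.1249283  -0.53981737 -1.13368518]
```

View pics/w21.png

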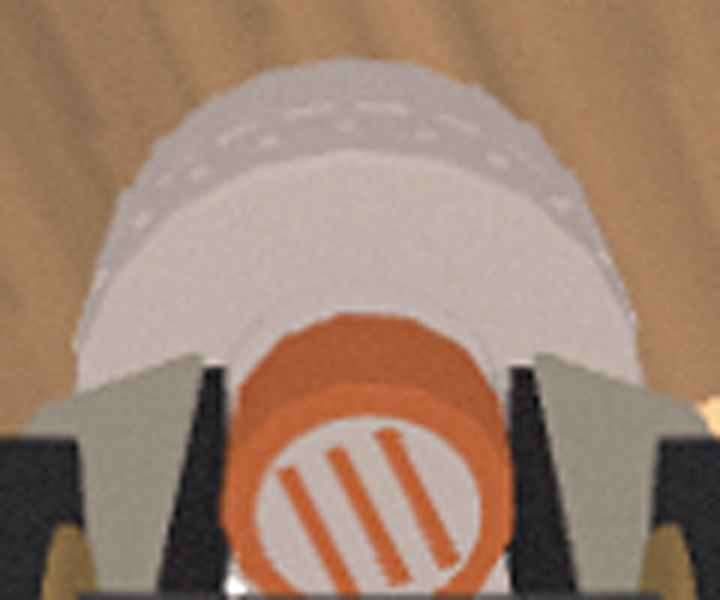

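Run:
```python
from h import *
from scipy.optimize import least_squares
w=cam("wrist");o=telemetry.observe();np.set_printoptions(precision=4,suppress=True)
P=lambda u,v,z:toplane(w,195+u/6-.42,165+v/6-.42,z)[:2]
def fit(pts,z,r):
    q=np.array([P(*p,z) for p in pts]);s=least_squares(lambda c:np.hypot(*(q-c).T)-r,q.mean(0)+[-.01,-.02])
    return s.x,s.fun*1e3
print("lid",fit([(355,148),(275,162),(435,162),(150,240),(565,240),(78,365),(638,365)],.035,.0305))
print("pocket",fit([(230,350),(500,350),(250,322),(480,322)],.035,.0152))
tz=o["tool_pos"][2]
print("cap top",fit([(365,382),(221,500),(513,500)],tz-.014,.014), "cap bot",fit([(365,312),(300,330),(430,330)],tz-.030,.014))
print(o["tool_pos"])
```

```text
lid (array([0.4741, 0.2809]), array([ 0.6392,  0.3396,  0.1003, -0.5003, -0.6716, -0.5534, -0.35  ]))
pocket (array([0.4759, 0.2833]), array([ 0.0746,  0.1095, -0.0404, -0.0814]))
cap top (array([0.4753, 0.2827]), array([ 0.0816, -0.3089, -0.3064])) cap bot (array([0.4753, 0.2825]), array([ 0.2366, -0.134 , -0.1329]))
[0.475  0.2839 0.071 ]
```

```bash
python3 -m creep '[0.2,-0.0003,0,-0.004,0,0.2,0,0,-0.003,0,0.2,0,0,-0.002,0,0.2,0,0,0,0]';python3 - <<'E'
from h import *
w=cam("wrist");save(w,"w22",(195,165,315,265),6);o=telemetry.observe();print(o["tool_pos"],o["tool_rot"],o["contact_force"],o["torque"])
E
```

```text
time: 48.3
tool_pos: [0.4748, 0.2835, 0.0624]
tool_rot: [3.11, 0.023, 1.16]
contact_force: [-1.8, -0.8, 3.8]
opening: 0.0273
[0.47475753 0.28355848 0.0624294 ] [3.11027847 0.02318906 1.16001918] [-2.17283199 -1.26234997  3.221924  ] [-0.23781601  0.29425677  0.02823555]
```

View pics/w22.png

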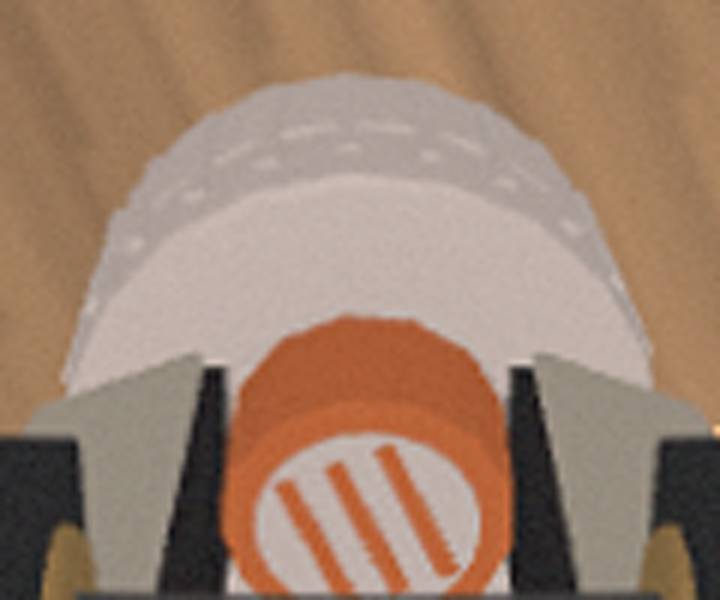

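```bash
python3 -m creep '[0.2,0,0,0.004,0,0.2,-0.0013,-0.0008,0,0,0.2,0,0,-0.004,0,0.2,0,0,-0.002,0,0.2,0,0,0,0]';python3 - <<'E'
from h import *
w=cam("wrist");save(w,"w23",(195,165,315,265),6);o=telemetry.observe();print(o["tool_pos"],o["tool_rot"],o["contact_force"],o["torque"])
E
```

```text
time: 48.98
tool_pos: [0.4735, 0.2829, 0.0608]
tool_rot: [3.11, 0.023, 1.16]
contact_force: [-0.6, -0.7, 4.8]
opening: 0.0274
[0.47352626 0.2828661  0.06074228] [3.10994968 0.02270402 1.16007687] [-0.82744835 -0.56160839  5.01166921] [-0.22703503  0.40617603  0.0215094 ]
```

View pics/w23.png

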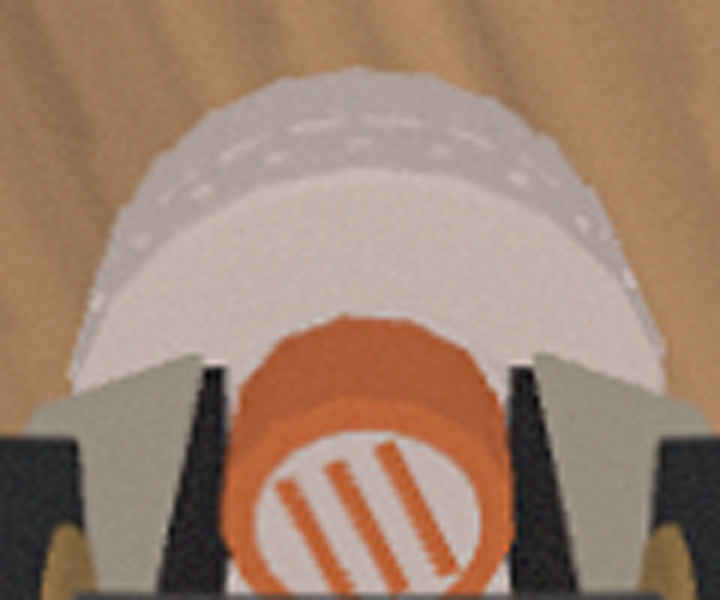

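```bash
python3 -m creep '[0.2,0,0,0.004,0,0.2,-0.0006,-0.0014,0,0,0.2,0,0,-0.004,0,0.2,0,0,-0.002,0,0.2,0,0,0,0]';python3 - <<'E'
from h import *
w=cam("wrist");save(w,"w24",(195,165,315,265),6);o=telemetry.observe();print(o["tool_pos"],o["tool_rot"],o["contact_force"],o["torque"])
E
```

```text
time: 49.65
tool_pos: [0.473, 0.2815, 0.0609]
tool_rot: [3.109, 0.022, 1.16]
contact_force: [-1.0, -1.2, 0.8]
opening: 0.0275
[0.47303563 0.28147426 0.06072294] [3.10909027 0.02189029 1.16015435] [-3.1320056  -1.72085142  5.36548664] [-0.25274748  0.46486866  0.03083326]
```

View pics/w24.png

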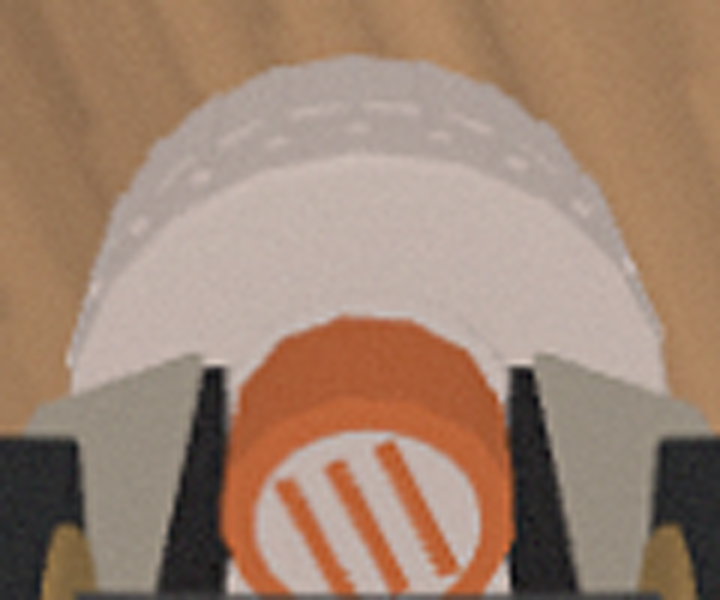

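```bash
python3 -m creep '[0.2,0,0,0.012,0,0.2,0,0,0.006,0,0.2,0,0,0,0]';python3 - <<'E'
from h import *
w=cam("wrist");o=telemetry.observe();print(o["tool_pos"],o["tool_rot"],o["contact_force"],o["torque"])
im=cv2.cvtColor(w["image"],cv2.COLOR_RGB2BGR)[165:265,195:315]
g=cv2.createCLAHE(6,(3,3)).apply(im[:,:,0])
cv2.imwrite("pics/w25g.png",cv2.resize(g,None,fx=6,fy=6,interpolation=cv2.INTER_CUBIC));save(w,"w25",(195,165,315,265),6)
E
```

```text
time: 50.08
tool_pos: [0.4731, 0.2815, 0.0793]
tool_rot: [3.109, 0.022, 1.16]
contact_force: [-0.4, 0.2, -0.4]
opening: 0.0274
[0.47296103 0.28145199 0.07906906] [3.10960954 0.02226314 1.16001287] [-0.05538797 -0.31304407  0.45840754] [-0.08376186  0.10810661  0.02026792]
```

View pics/w25g.png

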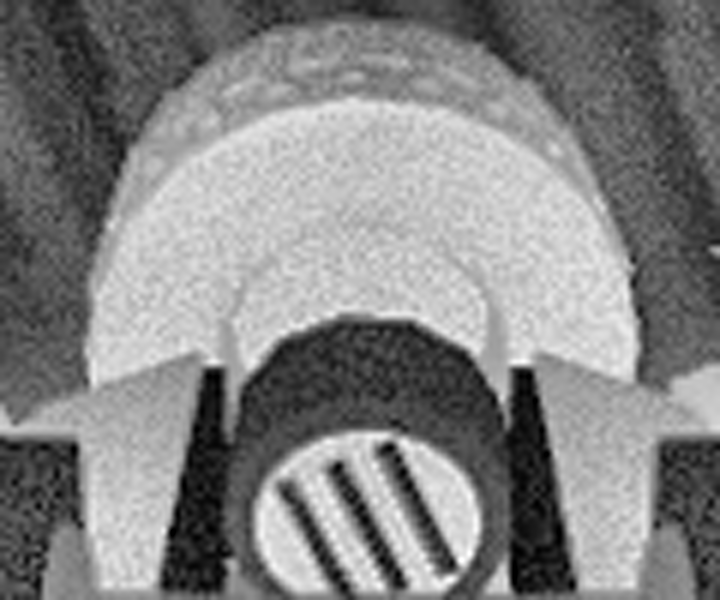

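View pics/w25.png

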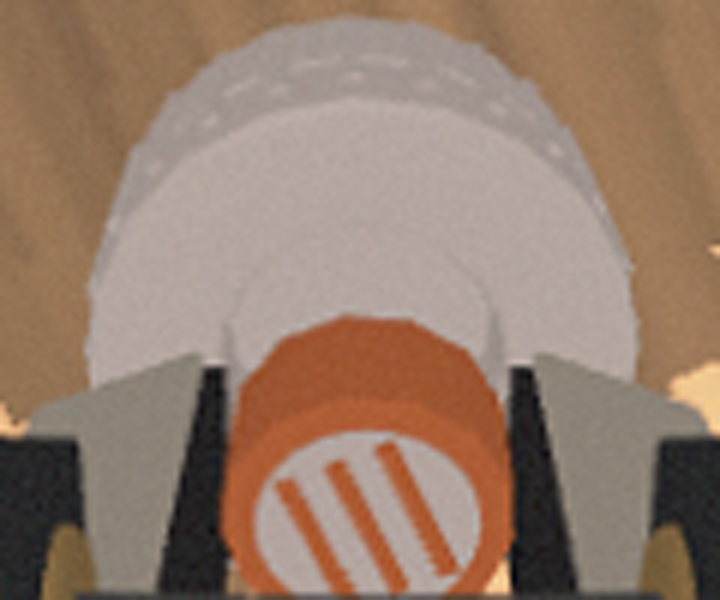

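Run:
```python
from h import *
from scipy.optimize import least_squares
w=cam("wrist");o=telemetry.observe();np.set_printoptions(precision=4,suppress=True)
P=lambda u,v,z:toplane(w,195+u/6-.42,165+v/6-.42,z)[:2]
def fit(pts,z):
    q=np.array([P(*p,z) for p in pts]);s=least_squares(lambda c:np.hypot(*(q-c[:2]).T)-c[2],[*(q.mean(0)+[-.01,-.02]),.02])
    return s.x,s.fun*1e3
lid=[(362,98),(290,112),(440,112),(190,165),(535,165),(88,330),(637,330)]
print("lid",fit(lid,.035));print("pocket",fit([(361,222),(300,235),(425,235),(224,335),(498,335)],.035))
for s in (22,):pass
tz=o["tool_pos"][2]
print("cap top",fit([(365,398),(221,510),(513,510),(280,425),(450,425)],tz-.014), "cap bot",fit([(365,315),(300,333),(430,333),(240,400),(500,400)],tz-.030))
print(o["tool_pos"])
# tool axis point at grasp
```

```text
lid (array([0.4742, 0.2812, 0.0299]), array([ 0.5951,  0.1048,  0.106 , -0.4137, -0.6399,  0.0527,  0.195 ]))
pocket (array([0.4749, 0.2833, 0.0149]), array([-0.0435,  0.0202,  0.0291, -0.0006, -0.0051]))
cap top (array([0.4725, 0.2787, 0.0138]), array([ 0.2195, -0.0582,  0.1121,  0.0103, -0.2836])) cap bot (array([0.4736, 0.2795, 0.0139]), array([ 0.2275,  0.1012, -0.3625, -0.0987,  0.1325]))
[0.4728 0.2814 0.0788]
```

Run:
```python
from h import *
w=cam("wrist");o=telemetry.observe();np.set_printoptions(precision=1,suppress=True)
y=o["tool_rot"][2];ax=np.array([np.cos(y),np.sin(y)]);ri=np.array([np.sin(y),-np.cos(y)])
P=lambda u,v,z:toplane(w,195+u/6-.42,165+v/6-.42,z)[:2]
def q(u,v,z=.035):
    d=P(u,v,z)-o["tool_pos"][:2];return np.array([d@ax,d@ri])*1e3
for n,p in dict(lidtop=(362,98),lidL=(87,340),lidR=(638,340),lid1=(190,165),lid2=(535,165),poctop=(361,222),pocL=(224,335),pocR=(498,335)).items():print(n,q(*p))
print("botarc",q(365,315,o["tool_pos"][2]-.03),"topfront",q(365,398,o["tool_pos"][2]-.014),"topL,R",q(221,510,o["tool_pos"][2]-.014),q(513,510,o["tool_pos"][2]-.014))
print("skirt bottom front",q(360,17,0))
im=cv2.cvtColor(w["image"],cv2.COLOR_RGB2GRAY).astype(float)
for u in (252,255,258):print(u,im[165:220,u-1:u+2].mean(1).round())
```

```text
lidtop [30.9  1.2]
lidL [  4.1 -28.4]
lidR [ 3.3 31.2]
lid1 [ 23.9 -16.6]
lid2 [23.5 19.2]
poctop [17.4  1.1]
pocL [  4.6 -13.6]
pocR [ 4.3 15.8]
botarc [12.7  1.1] topfront [11.4  0.6] topL,R [ -0.1 -12.8] [-0.6 14.5]
skirt bottom front [30.9  1.9]
252 [126. 126. 139. 151. 154. 154. 151. 153. 152. 158. 155. 151. 163. 157.
 152. 155. 168. 178. 173. 174. 173. 172. 172. 171. 170. 171. 171. 172.
 171. 171. 172. 172. 170. 169. 168. 169. 171. 169. 170. 170. 171. 168.
 170. 171. 170. 171. 172. 171. 171. 171. 171. 172. 145. 110. 103.]
255 [121. 122. 133. 149. 155. 154. 154. 155. 154. 159. 155. 151. 162. 156.
 154. 156. 173. 177. 174. 173. 171. 173. 170. 171. 171. 170. 172. 171.
 171. 170. 171. 169. 169. 171. 171. 170. 170. 168. 170. 171. 170. 171.
 171. 173. 170. 172. 169. 171. 170. 171. 169. 172. 155. 113. 103.]
258 [123. 119. 120. 147. 154. 154. 154. 153. 153. 165. 158. 154. 153. 153.
 154. 154. 165. 176. 175. 172. 170. 172. 172. 172. 171. 170. 171. 172.
 171. 171. 170. 171. 170. 169. 169. 169. 170. 167. 167. 171. 170. 172.
 170. 171. 170. 171. 170. 171. 170. 171. 170. 172. 173. 118. 102.]
```

```bash
python3 -m creep '[0.2,0,0,0.02,0,0.2,0.02,-0.002,0.01,0,0.2,0.035,-0.003,0,0,0.2,0.035,-0.003,0,0,0.2,0.025,-0.002,-0.01,0,0.2,0.008,0,-0.025,0,0.2,0,0,-0.025,0,0.2,0,0,-0.012,0,0.2,0,0,0,0]'
python3 - <<'E'
from h import *
w=cam("wrist");o=telemetry.observe();print(o["tool_pos"],o["tool_rot"],o["contact_force"],o["torque"]);save(w,"w26",(195,165,315,265),6)
E
```

```text
time: 51.35
tool_pos: [0.5979, 0.2701, 0.0324]
tool_rot: [3.114, 0.027, 1.16]
contact_force: [-0.3, 0.7, 0.2]
opening: 0.0273
[0.59825928 0.27021807 0.0330697 ] [3.11303865 0.02585962 1.16043636] [ 0.46047258 -0.28765983 -0.07527992] [-0.13644401  0.09060177  0.0450202 ]
```

View pics/w26.png

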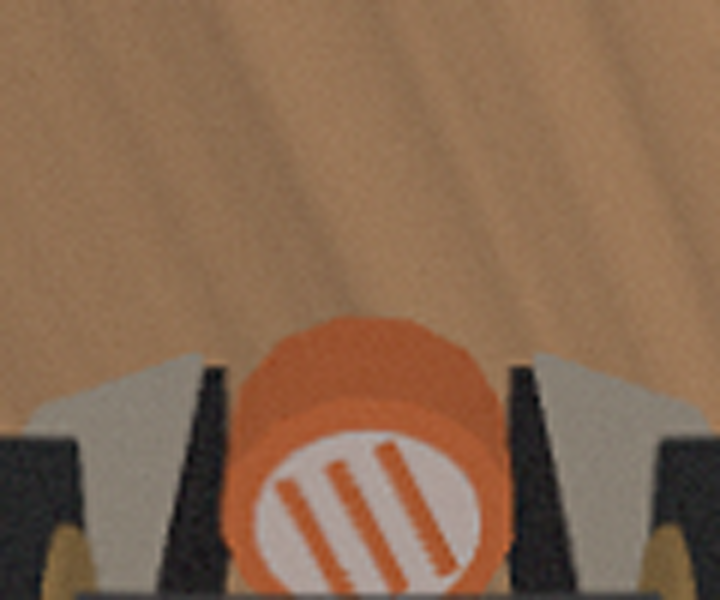

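```bash
python3 -m creep '[0.2,0,0,-0.002,0,0.5,0,0,0,0,0.5,0,0,0,0,0.5,0,0,0,0]';python3 - <<'E'
from h import *
w=cam("wrist");o=telemetry.observe();print(o["tool_pos"],o["tool_rot"]);save(w,"w27",(195,165,315,265),6)
E
```

```text
time: 51.9
tool_pos: [0.5996, 0.271, 0.0342]
tool_rot: [3.109, 0.022, 1.161]
contact_force: [0.1, 0.4, -0.3]
opening: 0.0452
[0.59962811 0.2710207  0.03422939] [3.10914702 0.02235799 1.16080226]
```

View pics/w27.png

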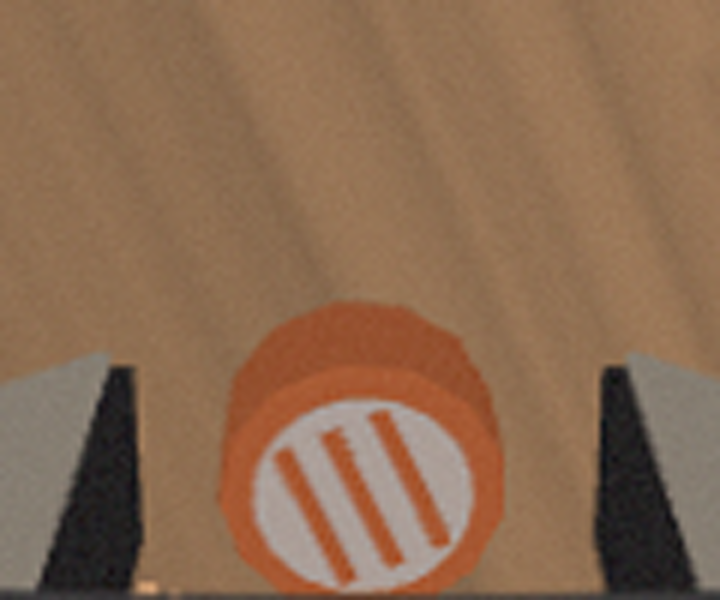

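```bash
python3 -m creep '[0.4,0.0006,0.0014,-0.001,0,0.2,0,0,-0.001,0,0.2,0,0,0,0,0.2,0,0,0,0,0.2,0,0,0,0]' 35; python3 -m creep '[0.2,0,0,0.02,0,0.2,0,0,0.03,0,0.2,-0.03,0.003,0.01,0,0.2,-0.035,0.003,0,0,0.2,-0.035,0.003,0,0,0.2,-0.025,0.001,0,0,0.2,-0.002,0,-0.005,0,0.2,0,0,0,0,0.2,0,0,0,0]';python3 - <<'E'
from h import *
w=cam("wrist");o=telemetry.observe();print(o["tool_pos"],o["tool_rot"]);save(w,"w28",(195,165,315,265),6)
E
```

```text
time: 52.58
tool_pos: [0.6003, 0.2726, 0.0322]
tool_rot: [3.109, 0.022, 1.161]
contact_force: [-0.1, 0.9, 0.2]
opening: 0.0268
time: 53.7
tool_pos: [0.4745, 0.2836, 0.0992]
tool_rot: [3.099, 0.012, 1.16]
contact_force: [0.8, -0.1, -0.4]
opening: 0.0265
[0.4745876  0.28357067 0.09917515] [3.09919842 0.01210615 1.15951349]
```

View pics/w28.png

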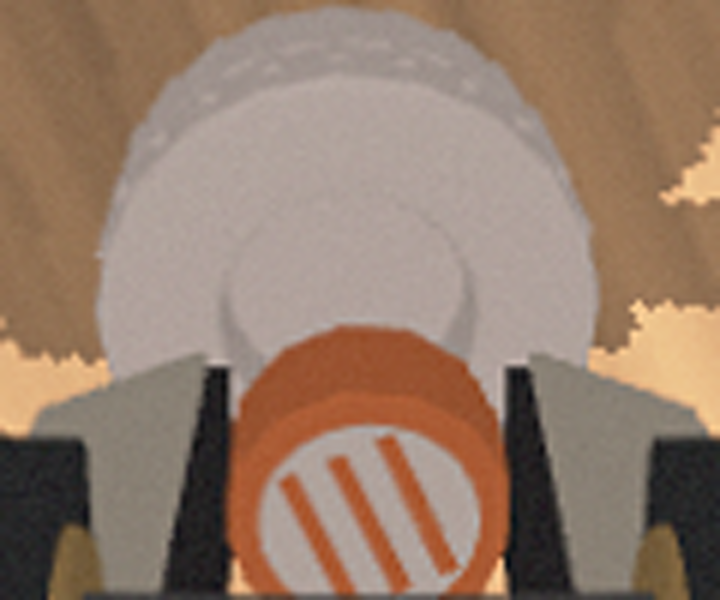

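```bash
cat > m.py <<'E'
from h import *
from scipy.optimize import least_squares
def run(lid,poc,skirt,cb,ct,zb=.0322,save_=None):
    w=cam("wrist");o=telemetry.observe();np.set_printoptions(precision=1,suppress=True)
    tp=o["tool_pos"];y=o["tool_rot"][2];ax=np.array([np.cos(y),np.sin(y)]);ri=np.array([np.sin(y),-np.cos(y)])
    def q(p,z):
        d=toplane(w,195+p[0]/6-.42,165+p[1]/6-.42,z)[:2]-tp[:2];return np.array([d@ax,d@ri])*1e3
    def fit(pts,z,r=None):
        A=np.array([q(p,z) for p in pts]);x0=[0,0]+([] if r else [20])
        s=least_squares(lambda c:np.hypot(*(A-c[:2]).T)-(r or c[2]),x0);return s.x,s.fun
    print("lid free",fit(lid,.035),"\nlid r30.5",fit(lid,.035,30.5));print("pocket free",fit(poc,.035),"\n r15.2",fit(poc,.035,15.2))
    print("skirt",fit(skirt,0,30.5))
    print("capbot",fit(cb,tp[2]-zb,14),"\ncaptop",fit(ct,tp[2]-zb+.016,14));print(tp*1e3,o["tool_rot"])
E
python3 - <<'E'
from m import run
run([(345,73),(260,90),(430,90),(98,300),(597,300),(180,145),(520,145)],[(221,300),(476,300),(345,190),(275,210),(425,212)],[(345,8),(270,22),(420,22)],[(365,325),(300,343),(430,343)],[(365,393),(229,510),(509,510)])
E
```

```text
lid free (array([-1.7,  0.9, 29.8]), array([ 0.5,  0.3, -0.1,  0.1,  0.2, -0.6, -0.5])) 
lid r30.5 (array([-2.5,  0.9]), array([ 0.6,  0.4,  0. , -0.5, -0.5, -0.6, -0.5]))
pocket free (array([-0.6,  0.9, 15.2]), array([-0. ,  0. , -0.1,  0.1, -0. ])) 
 r15.2 (array([-0.5,  0.9]), array([-0. ,  0.1, -0.1,  0.1, -0. ]))
skirt (array([-2.4,  1.4]), array([ 0.1, -0.1, -0.1]))
capbot (array([-3.2,  1.4]), array([ 0.2, -0.1, -0.1])) 
captop (array([-3.1,  1.4]), array([ 0.2, -0.6, -0.6]))
[474.4 283.5  99. ] [3.1 0.  1.2]
```

```bash
python3 -m creep '[0.2,0.0001,0.0009,-0.012,0,0.2,0,0,-0.01,0,0.2,0,0,-0.004,0,0.2,0,0,0,0]';python3 - <<'E'
from h import *
w=cam("wrist");o=telemetry.observe();print(o["tool_pos"],o["tool_rot"]);save(w,"w29",(195,165,315,265),6)
im=w["image"][165:265,195:315,2]
cv2.imwrite("pics/w29g.png",cv2.resize(cv2.createCLAHE(6,(3,3)).apply(cv2.GaussianBlur(im,(3,3),0)),None,fx=6,fy=6,interpolation=cv2.INTER_CUBIC))
E
```

```text
time: 54.3
tool_pos: [0.4747, 0.2839, 0.0699]
tool_rot: [3.101, 0.014, 1.159]
contact_force: [-0.3, -0.3, -0.5]
opening: 0.0266
[0.47473742 0.28395236 0.0700824 ] [3.10072992 0.01377683 1.15860071]
```

View pics/w29.png

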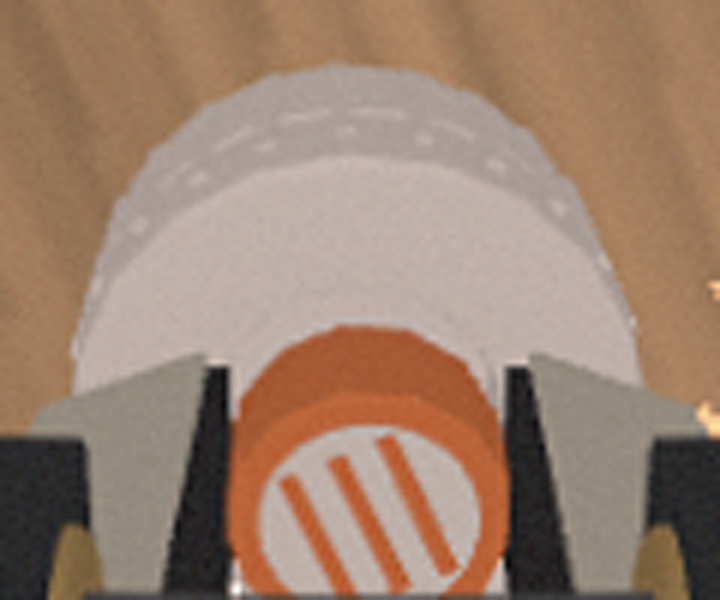

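View pics/w29g.png

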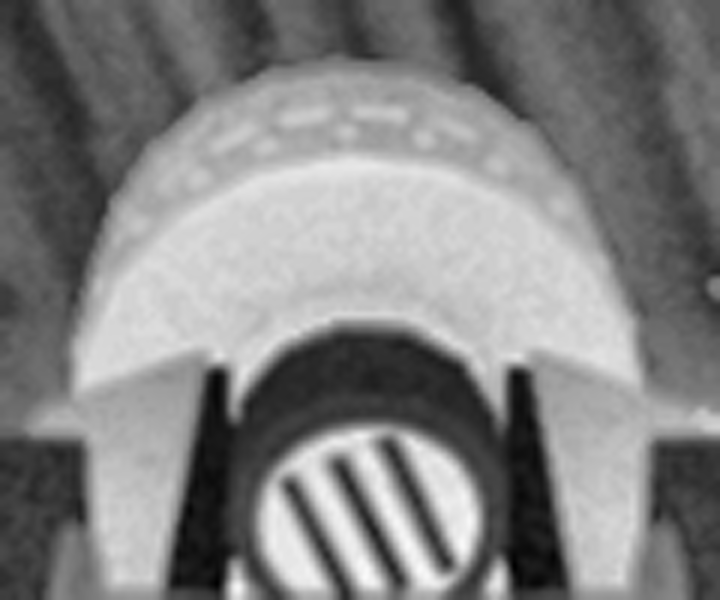

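```bash
python3 -m creep '[0.2,-0.0011,0.0005,-0.002,0,0.2,0,0,-0.002,0,0.2,0,0,-0.001,0,0.2,0,0,0,0]';python3 - <<'E'
from h import *
w=cam("wrist");o=telemetry.observe();print(o["tool_pos"],o["tool_rot"],o["contact_force"]);save(w,"w30",(195,165,315,265),6)
im=w["image"][165:265,195:315,2]
cv2.imwrite("pics/w30g.png",cv2.resize(cv2.createCLAHE(6,(3,3)).apply(cv2.GaussianBlur(im,(3,3),0)),None,fx=6,fy=6,interpolation=cv2.INTER_CUBIC))
E
```

```text
time: 54.85
tool_pos: [0.4739, 0.2848, 0.0655]
tool_rot: [3.1, 0.013, 1.159]
contact_force: [0.2, -0.1, -0.6]
opening: 0.0267
[0.47395639 0.28476701 0.06551537] [3.0996694  0.01256628 1.15870179] [-1.4017561  -0.09786884 -0.26547766]
```

View pics/w30g.png

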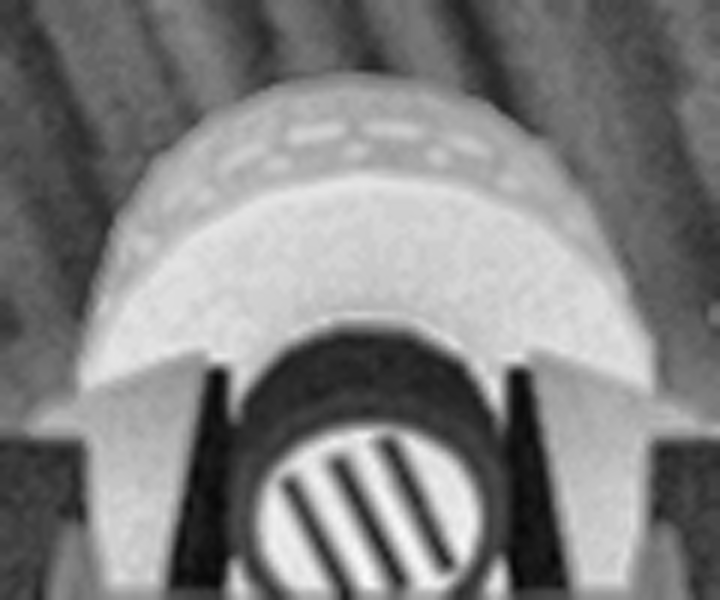

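```bash
python3 -m creep '[0.2,0,0,-0.002,0,0.2,0,0,-0.001,0,0.2,0,0,0,0]';python3 - <<'E'
from h import *
w=cam("wrist");o=telemetry.observe();print(o["tool_pos"],o["tool_rot"],o["contact_force"],o["torque"]);save(w,"w31",(195,165,315,265),6)
E
```

```text
time: 55.28
tool_pos: [0.474, 0.2848, 0.0624]
tool_rot: [3.1, 0.012, 1.159]
contact_force: [0.4, 0.2, -0.1]
opening: 0.0268
[0.47401457 0.28479563 0.06244129] [3.09953347 0.01240299 1.15871464] [-0.24444474  0.47767044  0.13397388] [-0.0854635   0.06784952 -0.0443897 ]
```

View pics/w31.png

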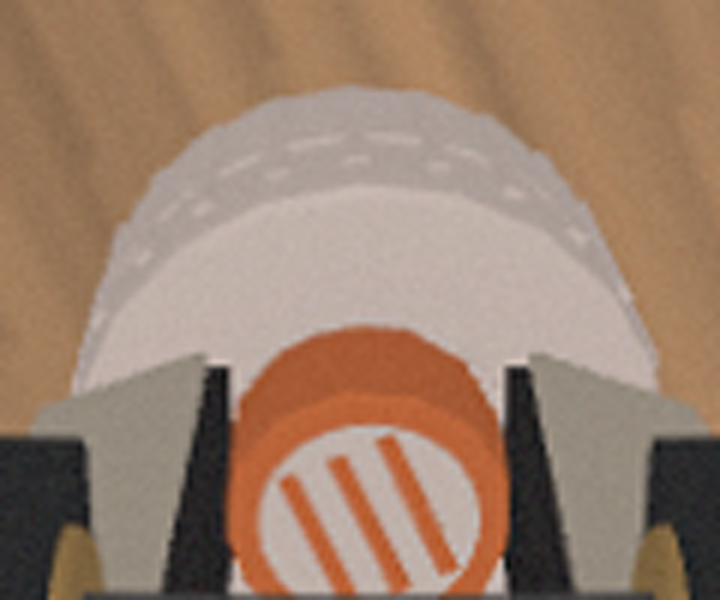

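```bash
python3 -m creep '[0.2,0,0,-0.001,0,0.2,0,0,0,0,0.42,0,0,0,0,0.42,0,0,0,0,0.42,0,0,0.02,0,0.42,0,0,0.03,0,0.42,-0.005,-0.01,0.02,0,0.1,0,0,0,0,0.0,0,0,0,0]' 20;python3 - <<'E'
from h import *
w=cam("wrist");o=telemetry.observe();print(o["tool_pos"],o["tool_rot"],o["opening"]);save(w,"w32",(175,105,335,245),5)
E
```

```text
time: 56.45
tool_pos: [0.4686, 0.2746, 0.1323]
tool_rot: [3.1, 0.013, 1.159]
contact_force: [-0.1, 0.4, -0.1]
opening: 0.0231
[0.46861028 0.27464217 0.13227139] [3.10035015 0.01324513 1.15870302] 0.019067703021175806
```

View pics/w32.png

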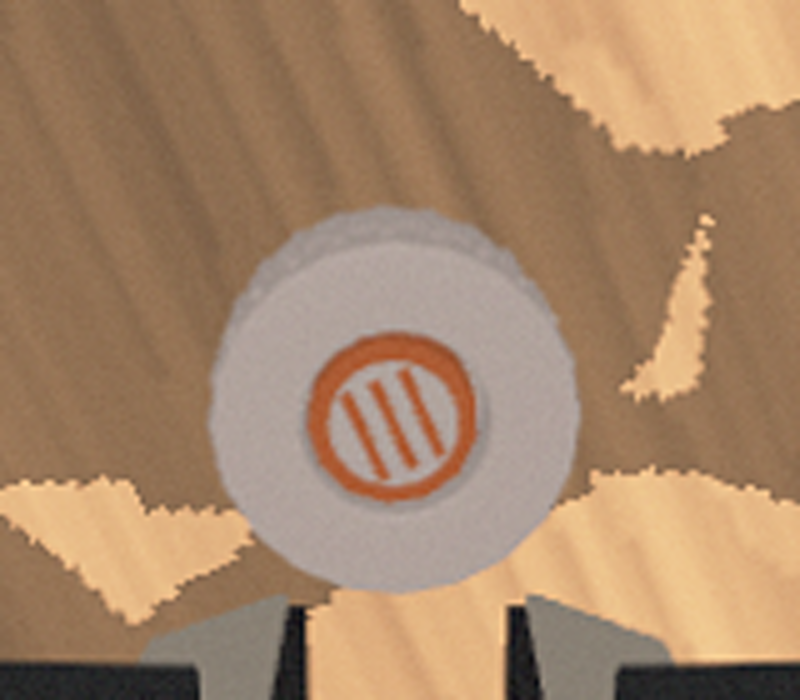

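Run:
```python
from h import *
w=cam("wrist");o=telemetry.observe()
P=lambda u,v,z:toplane(w,175+u/5-.4,105+v/5-.4,z)
print("lid ctr",P(394,416,.035),"cap",P(392,418,.035),o["tool_pos"])
q=np.array([P(u,v,.035)[:2] for u,v in((394,240),(394,592),(211,416),(579,416))]);print(q, np.linalg.norm(q[0]-q[1]),np.linalg.norm(q[2]-q[3]),q.mean(0))
```

```text
lid ctr [0.47486574 0.28312808 0.035     ] cap [0.4744354  0.28295187 0.035     ] [0.46852848 0.27466017 0.13209492]
[[0.48645037 0.3094957 ]
 [0.46238157 0.25476125]
 [0.44792587 0.29531612]
 [0.50234774 0.27072304]] 0.05979269931952185 0.05972068160320729 [0.47477639 0.28257403]
```

```bash
python3 -m creep '[0,0.003,0.005,-0.02,0,0,0.0025,0.0035,-0.03,0,0,0,0,-0.012,0,0,0,0,-0.003,0,0,0,0,0,0]'; python3 -m creep '[0,0,0,-0.003,0,0,0,0,-0.003,0,0,0,0,-0.002,0]'
```

```text
time: 57.18
tool_pos: [0.4738, 0.2836, 0.0635]
tool_rot: [3.102, 0.015, 1.159]
contact_force: [0.6, 0.5, -0.4]
opening: 0.0004
time: 57.55
tool_pos: [0.4745, 0.284, 0.0601]
tool_rot: [3.1, 0.013, 1.159]
contact_force: [-6.5, -3.5, 16.5]
opening: 0.0002
```

```bash
python3 -m creep '[0,0,0,0.006,0,0,0.004,-0.002,0.002,0,0,0.004,-0.002,0,0,0,0,0,-0.006,0,0,0,0,-0.003,0,0,0,0,-0.002,0,0,0,0,-0.001,0]'
```

```text
time: 58.42
tool_pos: [0.4847, 0.2798, 0.0602]
tool_rot: [3.095, 0.009, 1.159]
contact_force: [-3.1, -2.1, 11.5]
opening: 0.0004
```

```bash
python3 -m creep '[0,0,0,0.01,0,0,0,0,0.03,0,0,-0.012,-0.006,0.03,0,0,-0.006,-0.002,0,0,0,0,0,0,0]';python3 - <<'E'
from h import *
w=cam("wrist");o=telemetry.observe();print(o["tool_pos"],o["tool_rot"],o["opening"]);save(w,"w33",(175,105,335,245),5);s=cam("scene");save(s,"s33",(260,130,310,165),12)
E
```

```text
time: 59.05
tool_pos: [0.4654, 0.2715, 0.1307]
tool_rot: [3.097, 0.011, 1.159]
contact_force: [-0.5, -0.5, -0.4]
opening: 0.0002
[0.4657857  0.27166458 0.13077277] [3.09685725 0.01080597 1.15939191] 0.0006474011997199033
```

View pics/w33.png

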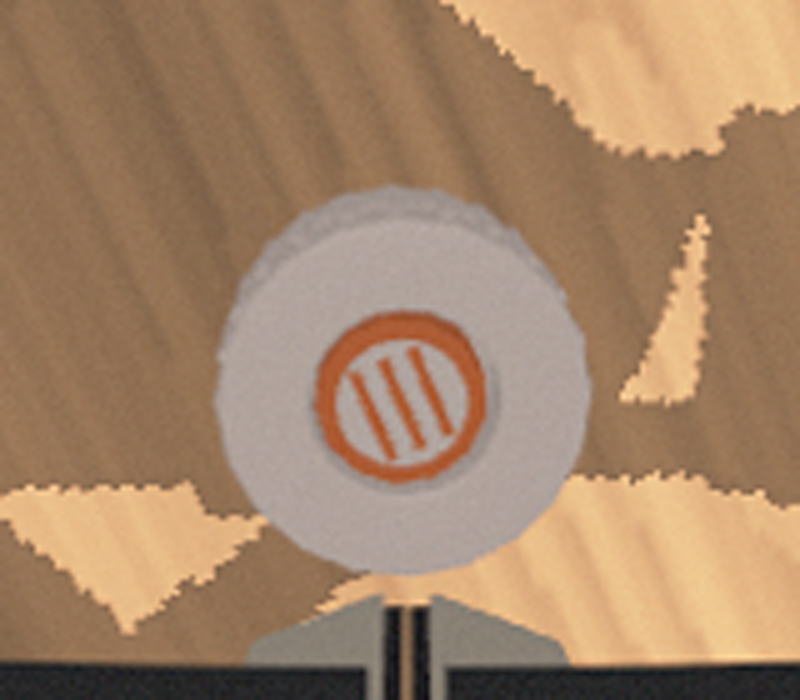

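View pics/s33.png

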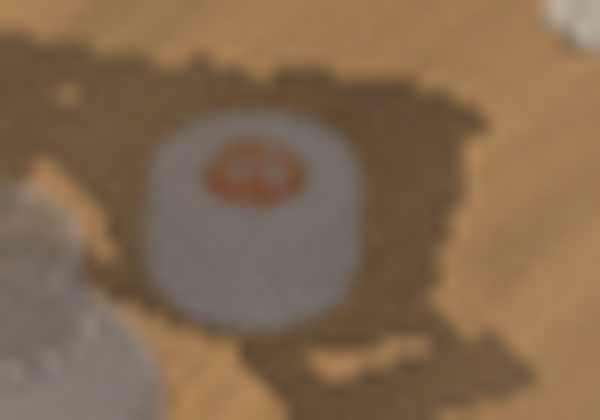

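Run:
```python
from h import *
w=cam("wrist");im=w["image"]
u=255
for v in range(164,206): print(v,im[v,u-1:u+2].mean(0).astype(int))
```

```text
164 [178 164 156]
165 [176 161 156]
166 [175 163 158]
167 [159 123 106]
168 [152  87  55]
169 [165  88  51]
170 [171  91  51]
171 [173  93  54]
172 [172  88  49]
173 [172 133 116]
174 [174 156 146]
175 [174 141 125]
176 [173 135 116]
177 [177 151 140]
178 [175 156 146]
179 [175 163 158]
180 [178 163 157]
181 [176 160 153]
182 [176 148 134]
183 [175 141 123]
184 [173 122  96]
185 [172 117  89]
186 [172 111  84]
187 [171 107  78]
188 [172 108  79]
189 [172 109  79]
190 [173 131 111]
191 [173 136 117]
192 [175 147 137]
193 [176 157 147]
194 [175 163 156]
195 [176 162 154]
196 [175 156 149]
197 [176 163 159]
198 [174 136 117]
199 [171  97  64]
200 [171  88  49]
201 [168  95  58]
202 [161 139 133]
203 [157 145 141]
204 [172 158 152]
205 [180 167 160]
```

```bash
python3 -m creep '[0,0.009,0.009,-0.02,0,0,0.007,0.007,-0.03,0,0,0,0,-0.01,0,0,0,0,-0.004,0,0,0,0,-0.003,0,0,0,0,-0.003,0,0,0,0,-0.002,0]'; python3 -m creep '[0,0,0,0.01,0,0.3,0,0,0.03,0,0.6,-0.01,-0.01,0.03,0,1,-0.004,-0.004,0,0,1,0,0,0,0]'
python3 - <<'E'
from h import *
w=cam("wrist");o=telemetry.observe();print(o["tool_pos"],o["tool_rot"],o["opening"]);save(w,"w34",(175,105,335,245),5)
E
```

```text
time: 60.08
tool_pos: [0.4829, 0.2879, 0.0602]
tool_rot: [3.096, 0.01, 1.159]
contact_force: [-4.0, -1.9, 9.2]
opening: 0.0004
time: 60.7
tool_pos: [0.4695, 0.2738, 0.1361]
tool_rot: [3.092, 0.006, 1.159]
contact_force: [0.1, -1.0, -0.1]
opening: 0.036
[0.4698745  0.27395392 0.13606328] [3.09157283 0.00557613 1.15883164] 0.039749006582343496
```

View pics/w34.png

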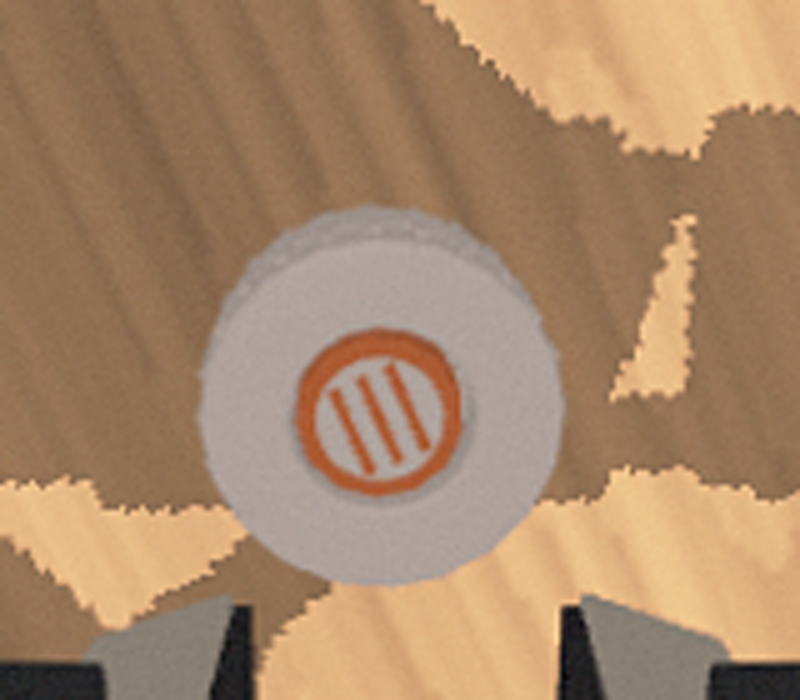

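```bash
python3 -m creep '[1,0,0,0,0.17,1,0,0,0,0.17,1,0,0,0,0.17,1,0,0,0,0.17,1,0,0,0,0.17,1,0,0,0,0.17,1,0,0,0,0.17,1,0,0,0,0.17,1,0,0,0,0.17,1,0,0,0,0.17,1,0,0,0,0.17,1,0,0,0,0.17]'; python3 -m creep '[1,0,0,0,0.17,1,0,0,0,0.17,1,0,0,0,0.17,1,0,0,0,0.17,1,0,0,0,0.17,1,0,0,0,0.17,1,0,0,0,0]'
```

```text
time: 62.25
tool_pos: [0.4682, 0.2744, 0.1229]
tool_rot: [3.106, -0.001, -3.017]
contact_force: [0.8, -0.2, 0.8]
opening: 0.0921
time: 63.12
tool_pos: [0.4672, 0.2745, 0.1148]
tool_rot: [3.101, -0.011, -1.963]
contact_force: [-0.2, -0.3, -0.1]
opening: 0.092
```

```bash
python3 -m creep '[1,0,0,0.03,0,1,0,0,0.05,0,1,0,0,0.05,0,1,0,0,0.02,0,1,0,0,0,0,1,0,0,-0.04,0,1,0,0,-0.06,0,1,0,0,-0.04,0,1,0,0,0,0]'
```

```text
time: 64.25
tool_pos: [0.4635, 0.2732, 0.1168]
tool_rot: [3.092, -0.02, -1.993]
contact_force: [0.4, -0.2, 0.9]
opening: 0.0918
```

```bash
python3 -m creep '[1,0,0,0.03,0,1,0,0,0.05,0,1,0,0,0.05,0,1,0,0,0.02,0,1,0,0,0,0,1,0,0,-0.04,0,1,0,0,-0.06,0,1,0,0,-0.05,0,1,0,0,0,0]'
```

```text
time: 65.38
tool_pos: [0.4618, 0.2726, 0.1214]
tool_rot: [3.095, -0.018, -2.002]
contact_force: [0.0, -0.4, 0.2]
opening: 0.0918
```

```bash
python3 -m creep '[1,0.04,0,0.02,0,1,0.045,0,0.03,0,1,0.04,0,0.03,0,1,0.01,0,0,0,1,0,0,0,0,1,0,0,-0.05,0,1,0,0,-0.06,0,1,0,0,-0.04,0,1,0,0,0,0]'
```

```text
time: 66.5
tool_pos: [0.5997, 0.2737, 0.067]
tool_rot: [3.105, -0.008, -2.003]
contact_force: [0.5, 0.0, 0.1]
opening: 0.0919
```

```bash
python3 -m creep '[1,0,0,0.03,0,1,0,0,0.05,0,1,0,0,0.05,0,1,0,0,0.01,0,1,0,0,0,0,1,0,0,-0.05,0,1,0,0,-0.06,0,1,0,0,-0.05,0,1,0,0,0,0]'
```

```text
time: 67.62
tool_pos: [0.5966, 0.2745, 0.0598]
tool_rot: [3.113, -0.001, -2.002]
contact_force: [-0.3, -0.4, -0.1]
opening: 0.0918
```

```bash
python3 -m creep '[1,0,0,0.03,0,1,0,0,0.05,0,1,0,0,0.05,0,1,0,0,0.01,0,1,0,0,0,0,1,0,0,-0.05,0,1,0,0,-0.06,0,1,0,0,-0.05,0,1,0,0,0,0]'; python3 -m creep '[1,0,0,0.03,0,1,0,0,0.05,0,1,0,0,0.05,0,1,0,0,0.01,0,1,0,0,0,0,1,0,0,-0.05,0,1,0,0,-0.06,0,1,0,0,-0.05,0,1,0,0,0,0]'
```

```text
time: 68.75
tool_pos: [0.5942, 0.274, 0.0466]
tool_rot: [3.116, 0.001, -2.002]
contact_force: [0.7, -0.0, 0.3]
opening: 0.0918
time: 69.88
tool_pos: [0.592, 0.2733, 0.0324]
tool_rot: [3.118, 0.003, -2.002]
contact_force: [-0.1, -0.5, 0.5]
opening: 0.0917
```

```bash
python3 -m creep '[1,0,0,0.03,0,1,0,0,0.04,0,1,-0.03,0.002,0.03,0,1,-0.035,0.003,0,0,1,-0.035,0.003,0,0,1,-0.016,0.001,0,0,1,0,0,0,0,1,0,0,0,0]';python3 - <<'E'
from h import *
w=cam("wrist");o=telemetry.observe();print(o["tool_pos"],o["tool_rot"],o["opening"]);save(w,"w35");print(proj(w,(.4747,.2825,.035)))
E
```

```text
time: 70.88
tool_pos: [0.4775, 0.2838, 0.1505]
tool_rot: [3.13, 0.016, -2.003]
contact_force: [0.8, -0.9, 0.3]
opening: 0.092
[0.47758583 0.28379217 0.15037634] [ 3.13033045  0.01638609 -2.00296098] 0.09173501108093544
[257.08717944 189.39828557]
```

View pics/w35.png

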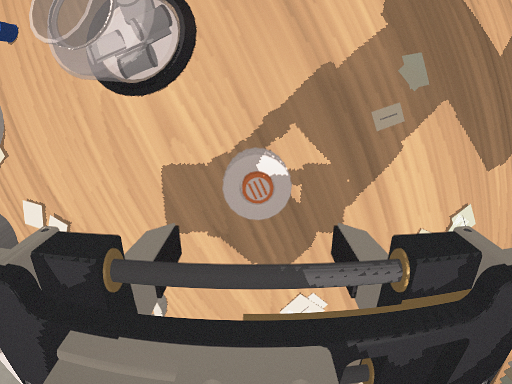

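```bash
python3 -m creep '[1,-0.0035,-0.002,-0.03,0,1,0,0,-0.04,0,1,0,0,-0.03,0,1,0,0,-0.01,0,1,0,0,0,0]';python3 - <<'E'
from h import *
w=cam("wrist");o=telemetry.observe();print(o["tool_pos"],o["tool_rot"],o["opening"]);save(w,"w36",(96,120,416,300),2.4)
E
```

```text
time: 71.55
tool_pos: [0.4792, 0.2815, 0.0391]
tool_rot: [3.135, 0.02, -2.006]
contact_force: [0.9, 0.1, 0.2]
opening: 0.0919
[0.47941697 0.28166384 0.03959087] [ 3.13521236  0.02117765 -2.005641  ] 0.09180420798509602
```

View pics/w36.png

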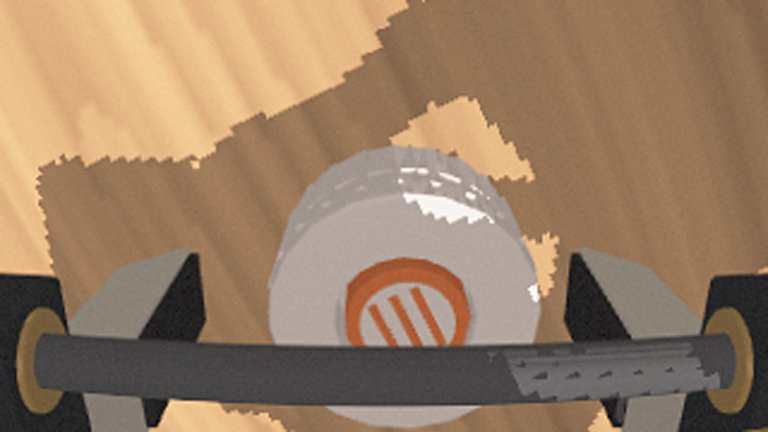

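```bash
python3 -m creep '[1,-0.0045,0.001,-0.003,0,0.8,0,0,-0.002,0,0.75,0,0,-0.001,0,0.75,0,0,0,0]'; python3 -m creep '[0.6,0,0,0,0,0.6,0,0,0,0,0.6,0,0,0,0,0.6,0,0,0,0]' 12
```

```text
time: 72.1
tool_pos: [0.4762, 0.2835, 0.0362]
tool_rot: [3.139, 0.025, -2.005]
contact_force: [0.9, -0.7, -0.1]
opening: 0.0697
time: 72.6
tool_pos: [0.4763, 0.2836, 0.0363]
tool_rot: [3.139, 0.025, -2.005]
contact_force: [0.1, 0.5, -0.0]
opening: 0.0617
```

```bash
python3 -m creep '[0.55,0,0,0,0,0.55,0,0,0,0,0.55,0,0,0,0]' 35;python3 - <<'E'
from h import *
w=cam("wrist");o=telemetry.observe();print(o["tool_pos"],o["tool_rot"],o["opening"]);save(w,"w37",(96,120,416,300),2.4)
E
```

```text
time: 72.97
tool_pos: [0.4763, 0.2836, 0.0363]
tool_rot: [3.139, 0.025, -2.005]
contact_force: [-0.9, -0.1, -0.4]
opening: 0.0608
[0.47630161 0.28358289 0.03633445] [ 3.13887574  0.02528204 -2.00538198] 0.06092150767072616
```

View pics/w37.png

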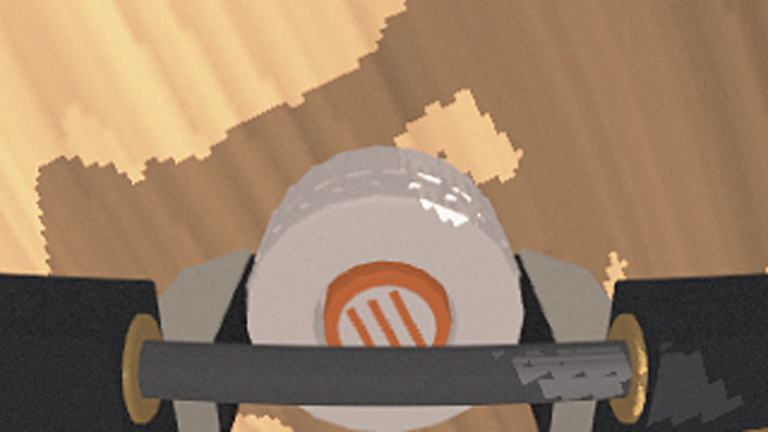

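```bash
python3 -m creep '[0.55,0,0,0.02,0,0.55,0,0,0.04,0,0.55,0,0,0.045,0,0.55,0,0,0.045,0,0.55,0,0,0.02,0,0.55,0,0,0,0]'
python3 - <<'E'
from h import *
w=cam("wrist");o=telemetry.observe();print(o["tool_pos"],o["tool_rot"],o["opening"]);save(w,"w38",(96,120,416,300),2.4)
E
```

```text
time: 73.78
tool_pos: [0.4744, 0.2825, 0.2097]
tool_rot: [3.136, 0.022, -2.006]
contact_force: [0.0, -0.2, -2.3]
opening: 0.0608
[0.47394193 0.28231312 0.20864384] [ 3.13494911  0.02056122 -2.00560566] 0.06102339664086689
```

View pics/w38.png

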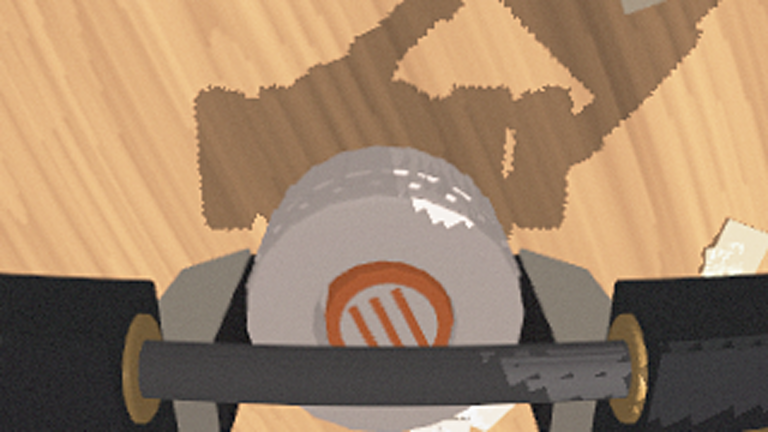

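```bash
python3 -m creep '[0.55,0.006,-0.02,0,0,0.55,0.01,-0.04,0,0,0.55,0.01,-0.045,0,0,0.55,0.01,-0.04,0,0,0.55,0.006,-0.025,0,0,0.55,0.003,-0.005,0,0,0.55,0,0,0,0,0.55,0,0,0,0]'
python3 - <<'E'
from h import *
w=cam("wrist");o=telemetry.observe();print(o["tool_pos"],o["tool_rot"],o["opening"]);save(w,"w39",(96,100,416,300),2.4)
s=cam("scene");save(s,"s39",(210,110,310,200),7)
E
```

```text
time: 74.82
tool_pos: [0.5142, 0.103, 0.1961]
tool_rot: [3.117, 0.01, -2.004]
contact_force: [0.0, 0.4, -0.8]
opening: 0.061
[0.51422649 0.10306777 0.19616893] [ 3.11725613  0.01008488 -2.00337282] 0.060939678906934296
```

View pics/w39.png

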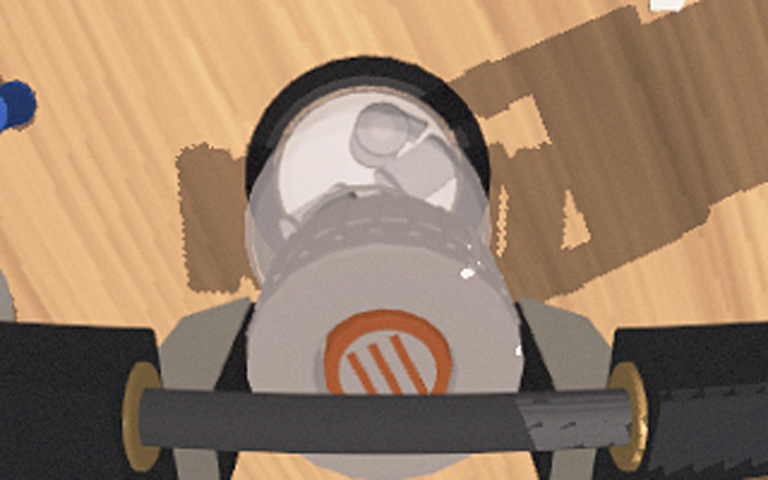

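View pics/s39.png

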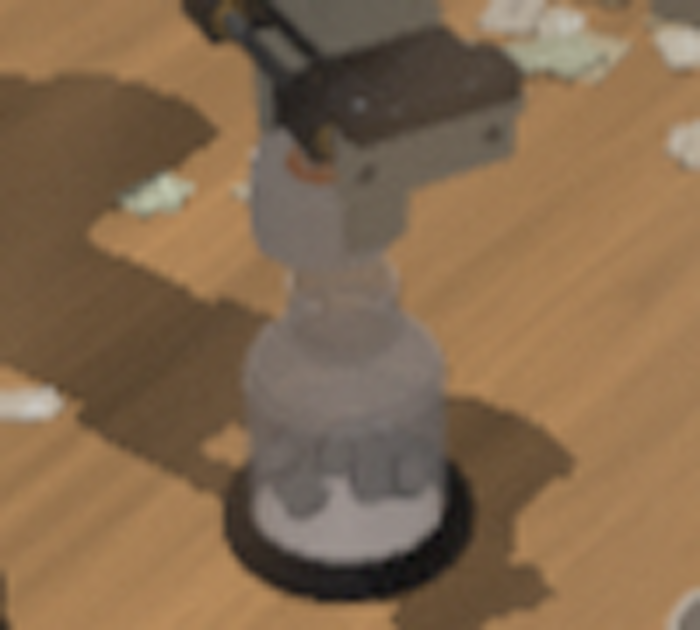

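```bash
cat > ov.py <<'E'
from h import *
def ov(name,lidc,jar,zb):
    s=cam("scene");x0,y0,k=210,110,7
    im=cv2.resize(cv2.cvtColor(s["image"],cv2.COLOR_RGB2BGR)[110:200,210:310],None,fx=k,fy=k,interpolation=cv2.INTER_CUBIC)
    def c(ctr,z,r,col):
        p=np.array([proj(s,(ctr[0]+r*np.cos(a),ctr[1]+r*np.sin(a),z)) for a in np.linspace(0,6.3,60)])
        cv2.polylines(im,[((p-[x0,y0]+.5)*k).astype(int)],True,col,1)
    c(lidc,zb,.0305,(0,0,255));c(lidc,zb+.035,.0305,(0,0,255))
    c(jar,.135,.0245,(255,0,0));c(jar,.106,.0245,(255,0,0));c(jar,.006,.058,(0,255,0))
    cv2.imwrite(f"pics/{name}.png",im)
E
python3 - <<'E'
from ov import *
o=telemetry.observe();t=o["tool_pos"]
ov("ov1",(t[0]-.002,t[1]-.0023),(.517,.1025),t[2]-.036)
E
```

```text
(no output)
```

View pics/ov1.png

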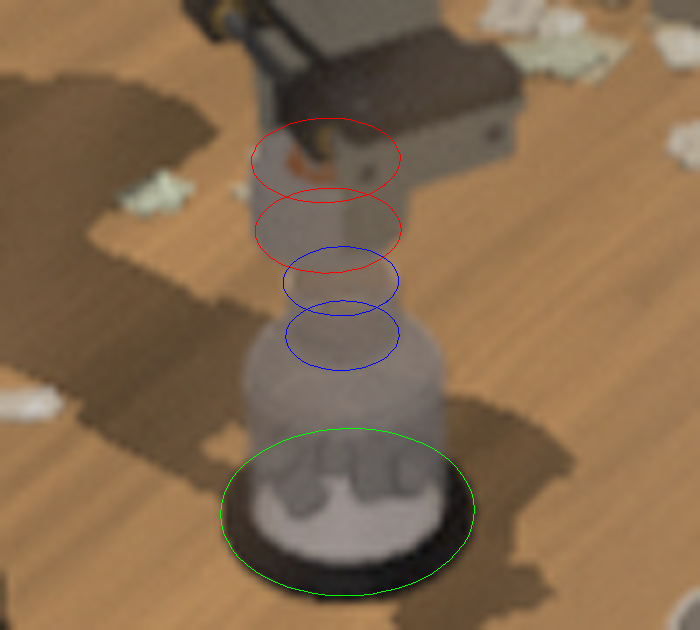

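```bash
python3 -m creep '[0.55,0.0055,0.0025,0.002,0,0.55,0,0,0,0,0.55,0,0,0,0]'
python3 - <<'E'
from ov import *
o=telemetry.observe();t=o["tool_pos"];print(t,o["tool_rot"])
ov("ov2",(t[0]-.002,t[1]-.0023),(.5175,.103),t[2]-.036)
w=cam("wrist");im=cv2.cvtColor(w["image"],cv2.COLOR_RGB2BGR)[100:300,116:396];k=2.7;im=cv2.resize(im,None,fx=k,fy=k,interpolation=cv2.INTER_CUBIC)
for ctr,z,r,col in (((.5175,.103),.135,.0245,(255,0,0)),((.5175,.103),.106,.0245,(255,0,0)),((.5175,.103),.006,.058,(0,255,0)),((t[0]-.002,t[1]-.0023),t[2]-.036,.0305,(0,0,255)),((t[0]-.002,t[1]-.0023),t[2]-.001,.0305,(0,0,255))):
    p=np.array([proj(w,(ctr[0]+r*np.cos(a),ctr[1]+r*np.sin(a),z)) for a in np.linspace(0,6.3,60)])
    cv2.polylines(im,[((p-[116,100]+.5)*k).astype(int)],True,col,1)
cv2.imwrite("pics/w40.png",im)
E
```

```text
time: 75.35
tool_pos: [0.5204, 0.1067, 0.1991]
tool_rot: [3.119, 0.011, -2.002]
contact_force: [-1.0, 0.3, -1.6]
opening: 0.061
[0.52036536 0.10671995 0.19907548] [ 3.1188079   0.01088391 -2.00160096]
```

View pics/ov2.png

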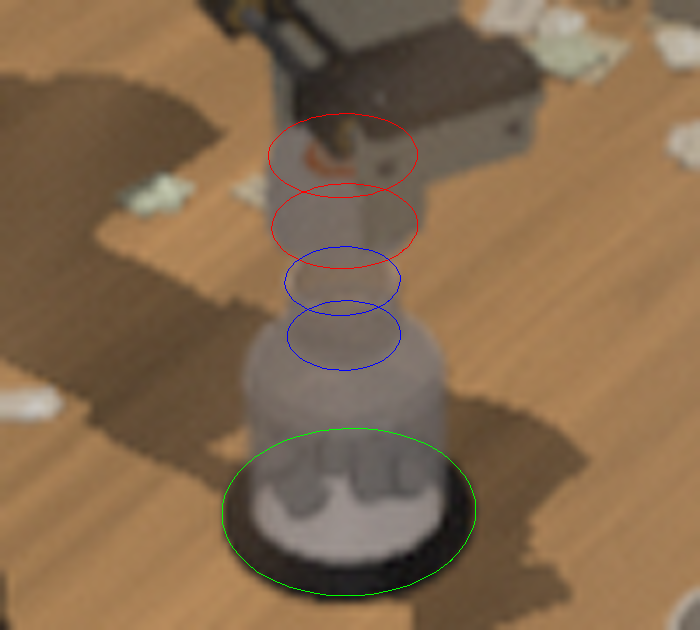

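View pics/w40.png

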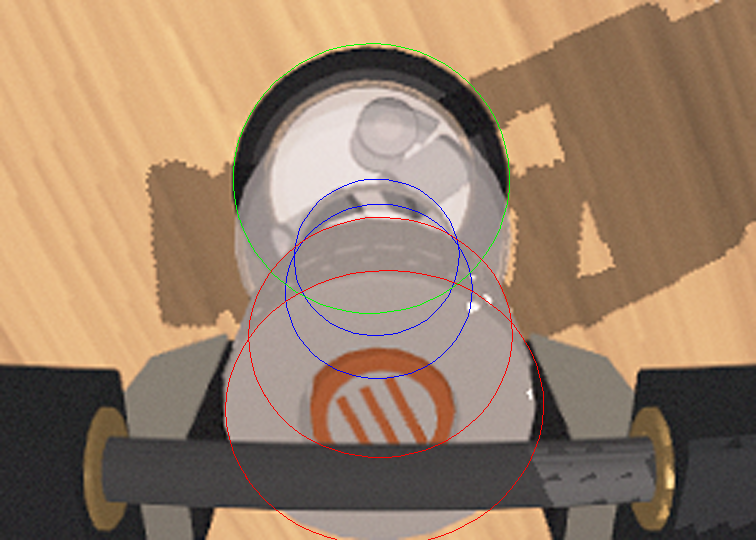

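```bash
python3 -m creep '[0.55,-0.0007,-0.001,-0.01,0,0.55,0,0,-0.01,0,0.55,0,0,-0.005,0,0.55,0,0,-0.002,0,0.55,0,0,0,0]'
python3 - <<'E'
from ov import *
o=telemetry.observe();t=o["tool_pos"];print(t,o["tool_rot"],o["contact_force"])
ov("ov3",(t[0]-.002,t[1]-.0023),(.5175,.103),t[2]-.036)
E
```

```text
time: 76.08
tool_pos: [0.5191, 0.1053, 0.1694]
tool_rot: [3.117, 0.01, -2.002]
contact_force: [-0.4, -0.1, -1.1]
opening: 0.0608
[0.51910018 0.10530245 0.16942874] [ 3.11749114  0.0102479  -2.00224034] [-0.4183664  -0.05430407 -1.08171764]
```

View pics/ov3.png

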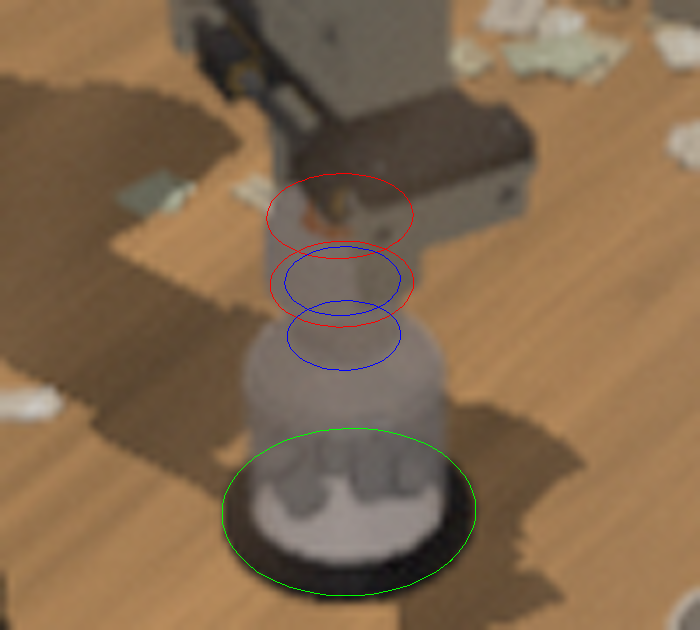

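Bottom of the lid is at 133 mm, with no contact; aligned in the view. Continue down in small steps.

```bash
python3 -m creep '[0.55,0,0,-0.004,0,0.55,0,0,-0.003,0,0.55,0,0,-0.001,0]'; python3 -m creep '[0.55,0,0,-0.003,0,0.55,0,0,-0.002,0,0.55,0,0,0,0]'
```

```text
time: 76.5
tool_pos: [0.5194, 0.1053, 0.1615]
tool_rot: [3.119, 0.011, -2.002]
contact_force: [0.1, -0.2, -0.5]
opening: 0.0606
time: 76.88
tool_pos: [0.5193, 0.1053, 0.1561]
tool_rot: [3.118, 0.011, -2.002]
contact_force: [0.7, 0.5, -0.3]
opening: 0.0611
```

```bash
python3 -m creep '[0.55,0,0,-0.002,0,0.55,0,0,-0.001,0,0.55,0,0,0,0]'
python3 - <<'E'
from ov import *
o=telemetry.observe();t=o["tool_pos"];print(t,o["contact_force"])
ov("ov4",(.5175,.103),(.5175,.103),.119)
E
```

```text
time: 77.25
tool_pos: [0.5195, 0.1053, 0.156]
tool_rot: [3.121, 0.012, -2.002]
contact_force: [0.9, 0.8, -0.9]
opening: 0.0611
[0.51952683 0.10528317 0.15602813] [ 0.902649    0.75573593 -0.89621004]
```

View pics/ov4.png

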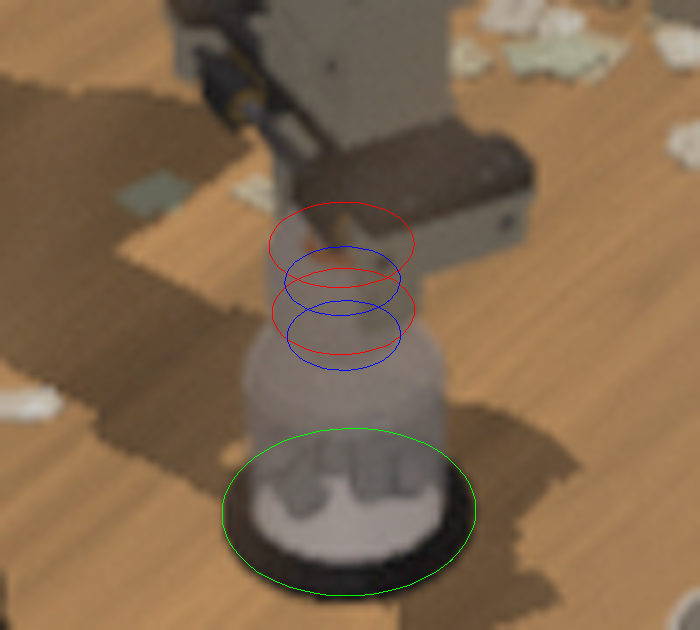

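```bash
python3 -m creep '[0.55,0,0,-0.004,0,0.55,0,0,0,0]'
```

```text
time: 77.55
tool_pos: [0.5198, 0.1054, 0.1553]
tool_rot: [3.123, 0.013, -2.001]
contact_force: [-0.2, -0.2, -1.8]
opening: 0.0612
```

```bash
python3 -m creep '[0.8,0,0,0,0,0.8,0,0,0,0,0.8,0,0,0.0,0,0.9,0,0,0.02,0,0.9,0,0,0.04,0,0.9,0.008,0.015,0.03,0,0.9,0.008,0.015,0.01,0,0.9,0,0,0,0]' 20
python3 - <<'E'
from ov import *
o=telemetry.observe();t=o["tool_pos"];print(t,o["tool_rot"])
ov("ov5",(.5175,.103),(.5175,.103),.119)
w=cam("wrist");save(w,"w41")
E
```

```text
time: 78.55
tool_pos: [0.5356, 0.1357, 0.2559]
tool_rot: [3.12, 0.011, -2.002]
contact_force: [-0.4, 0.2, -0.8]
opening: 0.0827
[0.53563761 0.13566706 0.25591129] [ 3.11997878  0.01109866 -2.00223228]
```

View pics/ov5.png

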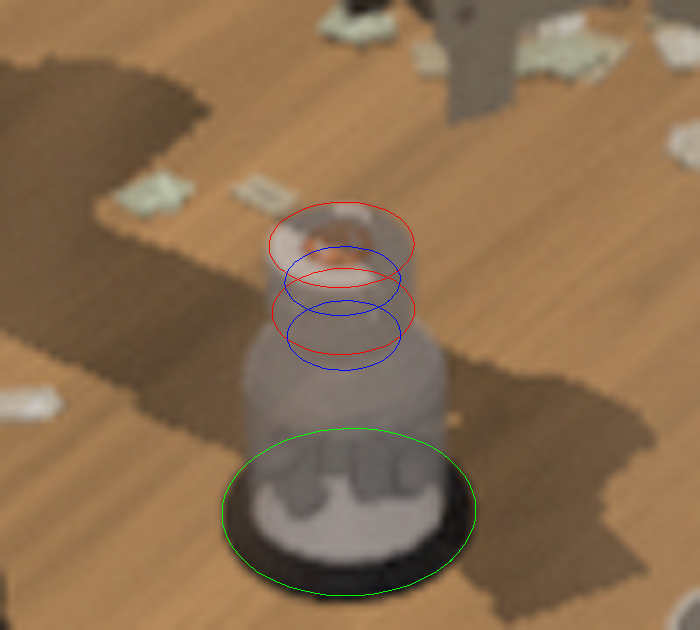

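View pics/w41.png

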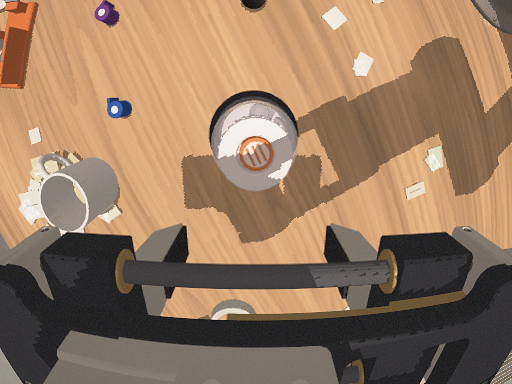

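Run:
```python
from h import *
s=cam("scene");save(s,"s42",(235,130,285,200),8);w=cam("wrist");save(w,"w42",(195,85,315,200),6)
P=lambda u,v,z:toplane(w,u,v,z)
print(P(255.5,154,.154))
```

```text
[0.51732782 0.10163455 0.154     ]
```

View pics/s42.png

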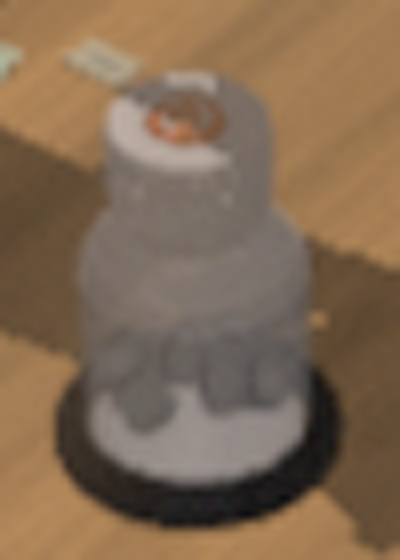

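View pics/w42.png

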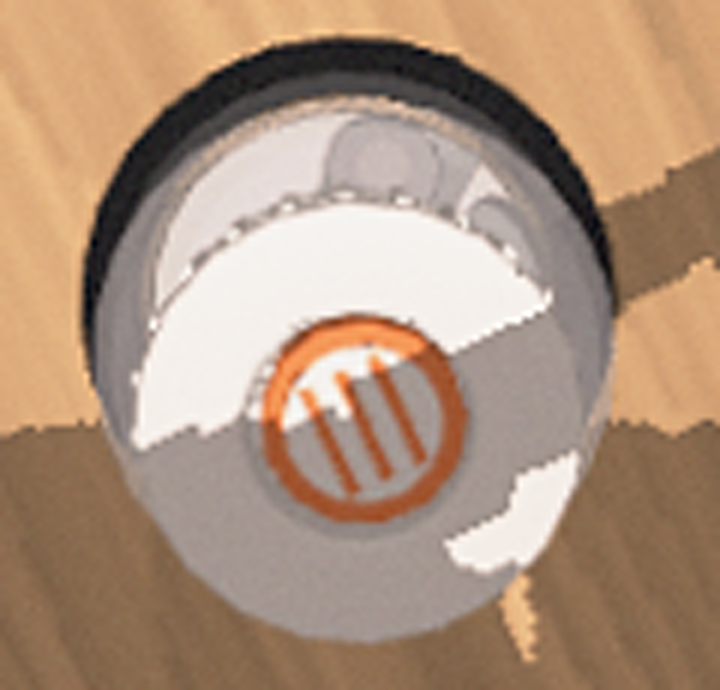

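```bash
python3 -m creep '[0.3,-0.006,-0.011,0,0,0,-0.006,-0.011,0,0,0,-0.006,-0.011,-0.02,0,0,0,0,-0.025,0,0,0,0,-0.015,0,0,0,0,-0.005,0,0,0,0,0,0]'; python3 -m creep '[0,0,0,-0.004,0,0,0,0,-0.003,0,0,0,0,-0.002,0]'
```

```text
time: 79.62
tool_pos: [0.5127, 0.0946, 0.1874]
tool_rot: [3.116, 0.007, -2.008]
contact_force: [-0.2, -0.0, -0.0]
opening: 0.0171
time: 80.0
tool_pos: [0.5133, 0.0944, 0.1793]
tool_rot: [3.118, 0.008, -2.008]
contact_force: [-1.0, -0.2, 2.6]
opening: 0.0003
```

```bash
python3 -m creep '[0,0,0,0.004,0,0,0.004,0.008,0,0,0,0,0,-0.004,0,0,0,0,-0.003,0,0,0,0,-0.002,0]';  python3 -m creep '[0,0,0,-0.003,0,0,0,0,-0.002,0]'
```

```text
time: 80.62
tool_pos: [0.5181, 0.1032, 0.1791]
tool_rot: [3.122, 0.009, -2.006]
contact_force: [-6.9, -1.2, 19.5]
opening: 0.0004
time: 80.88
tool_pos: [0.5179, 0.1032, 0.1791]
tool_rot: [3.126, 0.01, -2.006]
contact_force: [-5.2, -1.7, 14.2]
opening: 0.0005
```

```bash
python3 -m creep '[0,0,0,0.02,0,0,0,-0.01,0.04,-0.05,0,-0.005,-0.045,0.01,-0.1,0,-0.008,-0.055,0,-0.12,0,-0.008,-0.055,0,-0.12,0,-0.008,-0.055,0,-0.12,0,-0.008,-0.055,0,-0.12,0,-0.008,-0.055,0,-0.12,0,-0.008,-0.05,0,-0.12,0,-0.005,-0.04,0,-0.1,0,0,-0.02,0,-0.05,0,0,0,0,0]'
python3 - <<'E'
from h import *
o=telemetry.observe();print(o["tool_pos"],o["tool_rot"])
w=cam("wrist");save(w,"w43");s=cam("scene");save(s,"s43",(90,220,210,330),6);t=cam("top");save(t,"t43",(370,180,440,250),8)
E
```

```text
time: 82.38
tool_pos: [0.4555, -0.3484, 0.2481]
tool_rot: [3.124, 0.009, -3.054]
contact_force: [-0.2, -0.3, 0.1]
opening: 0.0005
[ 0.45546085 -0.34842685  0.24806663] [ 3.12360787  0.00944554 -3.05370366]
```

View pics/w43.png

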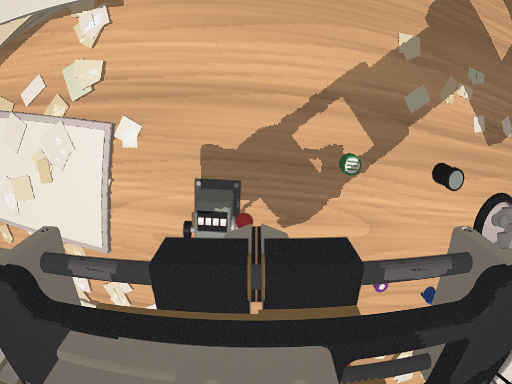

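View pics/s43.png

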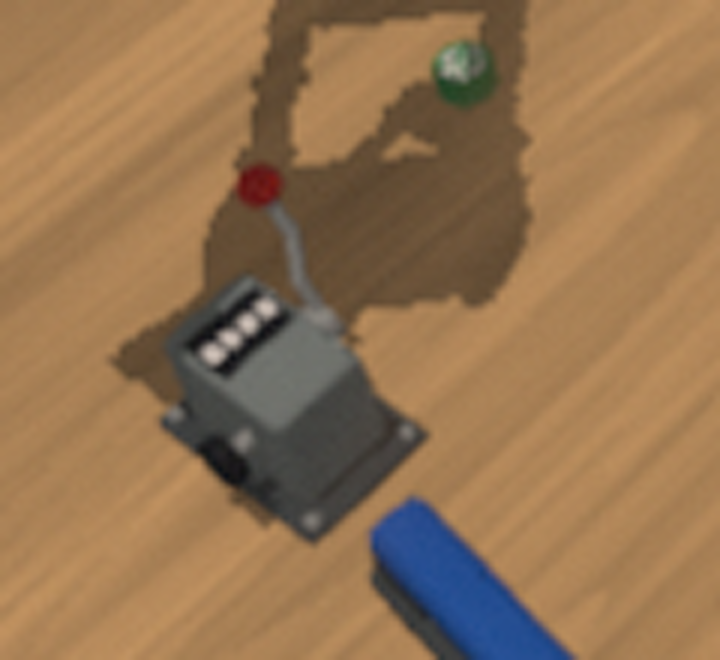

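View pics/t43.png

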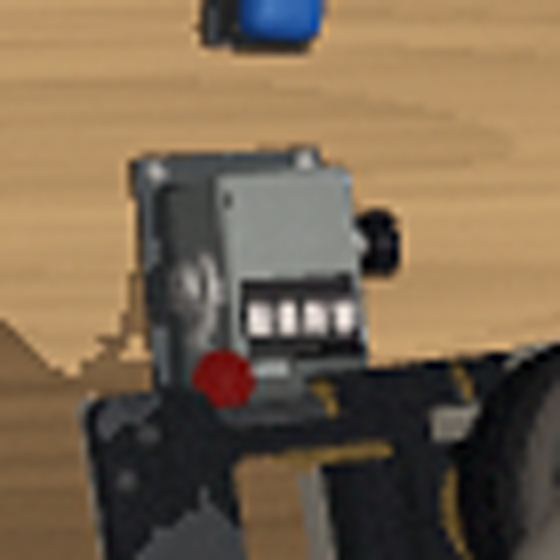

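```bash
python3 -m creep '[0,0,-0.004,-0.03,0,0,0,-0.004,-0.04,0,0,0,0,-0.04,0,0,0,0,-0.02,0,0,0,0,0,0]'
python3 - <<'E'
from h import *
o=telemetry.observe();print(o["tool_pos"],o["tool_rot"])
w=cam("wrist");save(w,"w44",(170,150,340,280),4);print(toplane(w,245,221,.099));s=cam("scene");save(s,"s44",(90,200,210,310),6)
E
```

```text
time: 83.15
tool_pos: [0.4591, -0.3467, 0.1178]
tool_rot: [3.125, 0.013, -3.036]
contact_force: [0.0, -0.0, 0.3]
opening: 0.0008
[ 0.45911319 -0.34674879  0.11782074] [ 3.12543502  0.0128263  -3.03636439]
[ 0.44521648 -0.35385876  0.099     ]
```

View pics/w44.png

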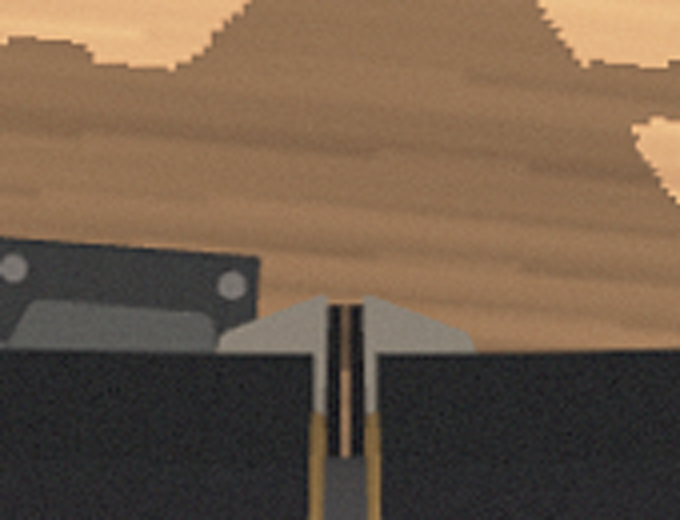

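View pics/s44.png

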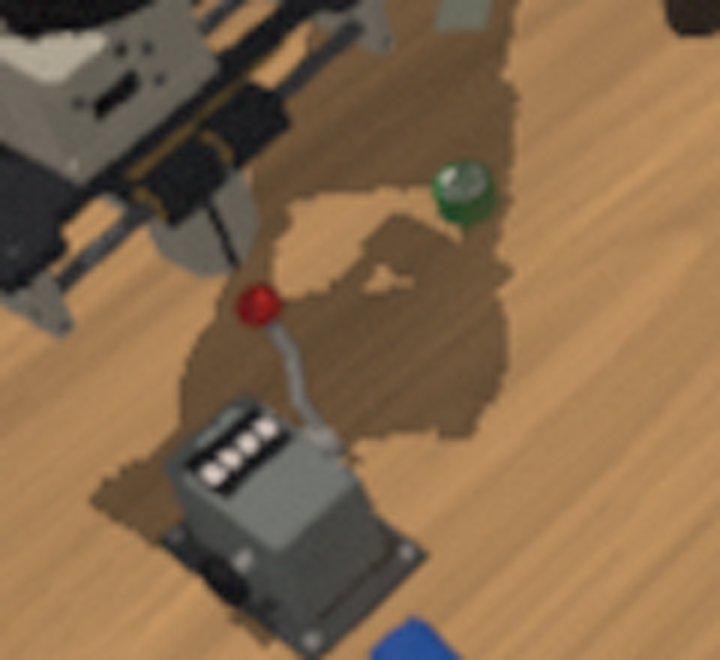

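```bash
python3 -m creep '[0,0,-0.008,-0.004,0,0,0.006,0,-0.003,0,0,0.012,0,0,0,0,0.012,0.0005,0,0,0,0.012,0.0005,0,0]'
python3 - <<'E'
from h import *
o=telemetry.observe();print(o["tool_pos"],o["contact_force"])
s=cam("scene");save(s,"s45",(90,200,210,310),6)
E
```

```text
time: 83.88
tool_pos: [0.5051, -0.3563, 0.1159]
tool_rot: [3.133, 0.018, -3.037]
contact_force: [-2.2, 0.2, 1.1]
opening: 0.0007
[ 0.50509615 -0.35634561  0.11590436] [-2.20025855  0.24535256  1.11074425]
```

View pics/s45.png

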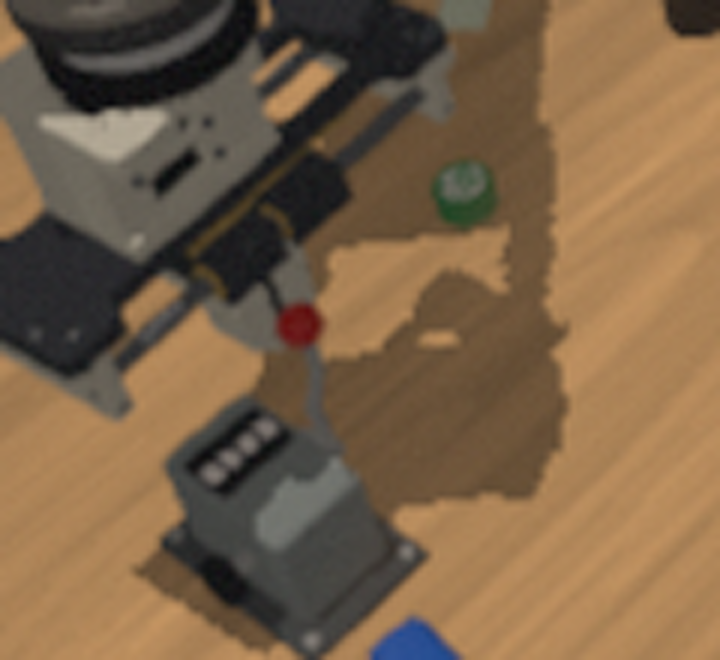

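```bash
python3 -m creep '[0,0.01,0.003,-0.003,0,0,0.01,0.001,-0.002,0,0,0.006,0.0005,-0.001,0]'
python3 - <<'E'
from h import *
o=telemetry.observe();print(o["tool_pos"],o["contact_force"])
s=cam("scene");save(s,"s46",(90,200,210,310),6)
E
```

```text
time: 84.3
tool_pos: [0.5338, -0.3519, 0.1092]
tool_rot: [3.134, 0.017, -3.036]
contact_force: [-9.7, -2.7, 1.0]
opening: 0.0005
[ 0.5337803  -0.35193304  0.10917691] [-9.664411   -2.74430857  0.97767125]
```

View pics/s46.png

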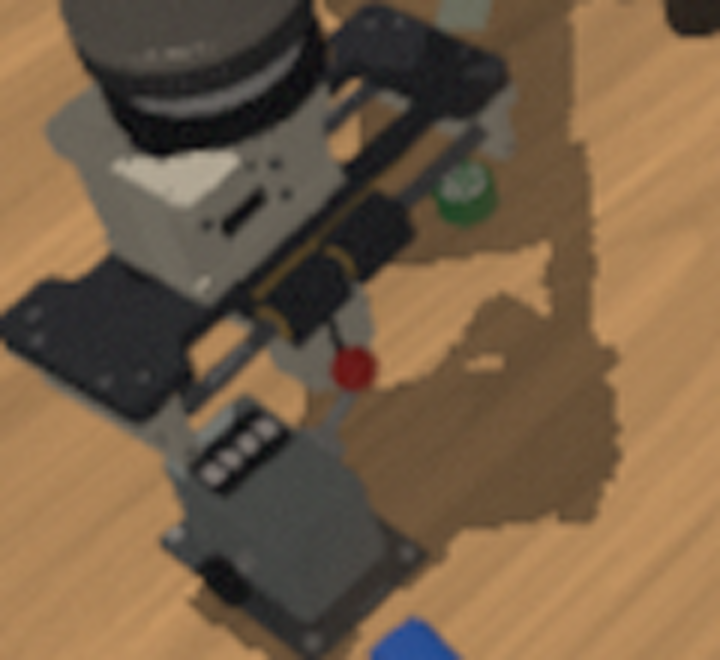

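```bash
python3 -m creep '[0,0.002,0,0,0,0,0.002,0,0,0]'; python3 -m creep '[0,-0.02,0,0,0,0,-0.03,0,0,0,0,-0.04,0,0,0,0,-0.02,0,0.02,0,0,0,0,0.05,0,0,0,0.02,0.05,0,0,0,0.02,0,0]'
python3 - <<'E'
from h import *
o=telemetry.observe();print(o["tool_pos"],o["contact_force"])
s=cam("scene");save(s,"s47",(90,200,210,310),6);save(s,"s47f")
t=cam("top");save(t,"t47")
E
```

```text
time: 84.6
tool_pos: [0.5343, -0.3522, 0.1086]
tool_rot: [3.131, 0.008, -3.035]
contact_force: [-11.8, -0.6, 8.3]
opening: 0.0003
time: 85.48
tool_pos: [0.4234, -0.3107, 0.2301]
tool_rot: [3.129, 0.011, -3.038]
contact_force: [-0.3, -0.6, 0.7]
opening: 0.0004
[ 0.42336697 -0.31071442  0.23010283] [-0.3097523  -0.58625768  0.68430898]
```

View pics/s47.png

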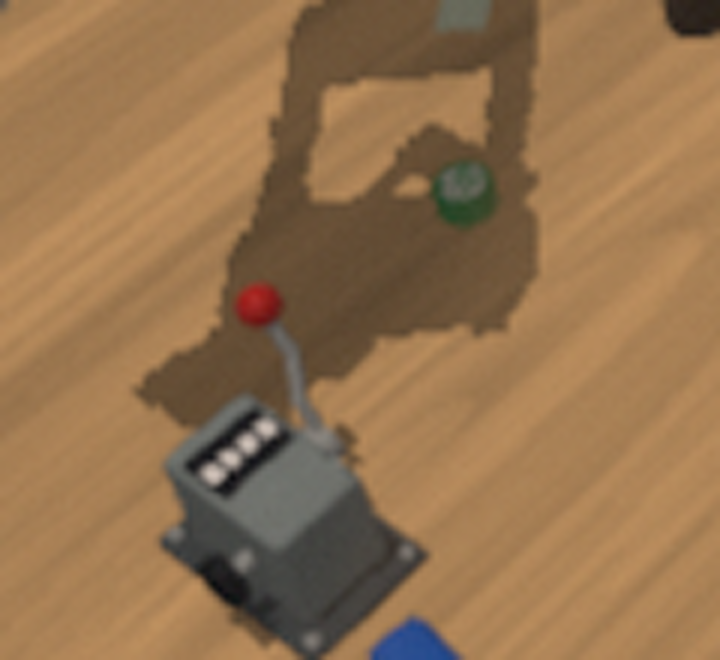

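View pics/s47f.png

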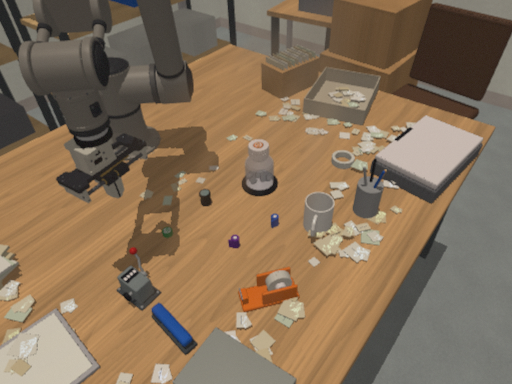

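View pics/t47.png

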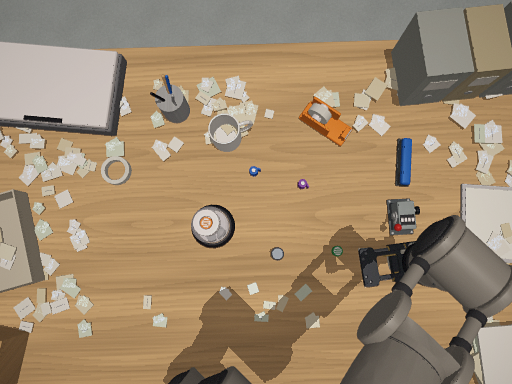

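Run:
```python
from h import *
s=cam("scene");save(s,"s48",(235,130,285,200),8);t=cam("top");save(t,"t48",(180,195,250,255),9)
c=toplane(t,180+0,195+0,.154)
im=cv2.cvtColor(t["image"],cv2.COLOR_RGB2HSV)
m=cv2.inRange(im[195:255,180:250],(3,90,90),(18,255,255));M=cv2.moments(m,True);u,v=180+M["m10"]/M["m00"],195+M["m01"]/M["m00"];print(u,v,toplane(t,u,v,.154))
```

```text
215.3779783393502 223.70685920577617 [0.51296779 0.08029871 0.154     ]
```

View pics/s48.png

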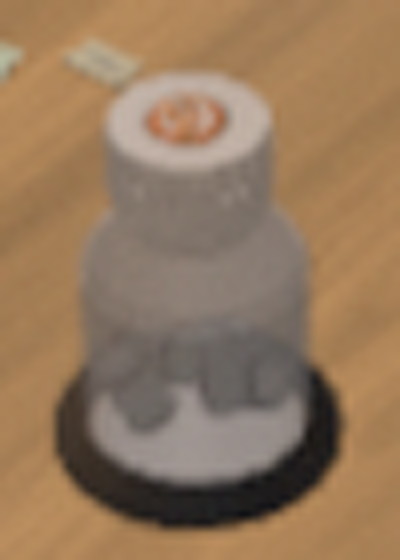

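View pics/t48.png

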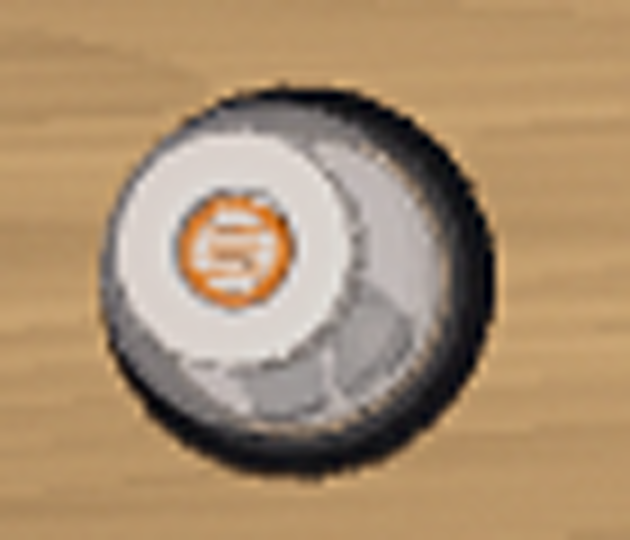

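Run:
```python
from cell import workorder, telemetry
print(telemetry.observe()["time"]); print(workorder.hand_in())
```

```text
85.675
the job is handed in; nothing more can be done
None
```

I did the job in the order asked and handed it in at about 86 s of the 210 s allowed.

- **Cassettes:** there were four steel cassettes on the table. All four went through the neck into the jar one at a time. The last pictures show none left on the table, and the blue and purple look-alikes are untouched.
- **Drying capsule:** the orange capsule caught on the rim of the lid's pocket on the first tries and tipped in the grip. I set it back on the table, gripped it again, and it went in. I then pressed it down in three places.
- **Lid:** it seated on the jar with its top at about 154 mm, where it should be, and I pressed it with 14–20 N. It looks square and centred from the scene and top cameras.
- **Counter:** I swung the lever until it no longer moved, with about 10–12 N against its stop. The last picture shows it back at rest.

Three checks were weaker or disagreed:
- **Lid position:** the wrist camera's lid and pocket positions differed by 1–2 mm, so I fine-tuned the fits by contact and by a second view.
- **Capsule flushness:** this is judged from the fingertip height and the pictures. One wrist view showed a thin sliver of the capsule's side, which could mean it stands up to about 2 mm proud.
- **Lid centring:** my final colour-mask measurement of the lid's centre failed because it picked up wood, so that check is by eye from the picture.

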